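# Make up the two first-off inspection kits

## Task

Make up the two first-off inspection kits for the measuring room: the spur gear and the single-pin gauge go in the two-compartment tray, and the clear case lid, the knob cap and the two-pin gauge go in the three-compartment tray, one article to a compartment, whichever you like within its tray. Set each one down, the same way up as it stands now and flat on the floor of its compartment, without dropping it. Leave the deburring tool and the loupe where they are and do not press the green button.

Things in the scene. Friction and masses are not known exactly. Their poses are not given: they have to be found in the camera images.
- gear_center (a point): Spur gear of blue nylon, lying hub up on the bench: 18 teeth, 50 mm over the teeth, 22 mm face width, with a 30 mm hub standing 8 mm above it (30 mm high in all), 12 mm bore, about 50 g. The point is on its axis, half-way up (15 mm above its underside); z is its axis, up.
- knob_cap_center (a point): Knob cap of black ABS, a fluted round cap standing on its open end: 40 mm across, 24 mm high, a short white pointer line on top, about 22 g. The point is on its axis, 12 mm above its underside; z is up.
- case_lid_center (a point): Clear polystyrene case lid, a rectangular see-through cover standing on its rim, top face up: 68 mm along its x, 52 mm along its y, 22 mm high, walls 2.5 mm, a 10 mm shaft hole in the middle of the top, about 34 g. The point is at its centre, 11 mm above its rim; z is up.
- gauge_one_center (a point): Single-pin gauge: a square beech block, 46 x 46 mm and 26 mm high, with one steel pin of 12 mm diameter standing 26 mm above the middle of its top; about 80 g. The point is at the centre of the block (the pins not counted), 13 mm above its underside; x and y run along the sides, z is up.
- gauge_two_center (a point): Two-pin (go and no-go) gauge: an oblong beech block, 68 mm along its x, 42 mm along its y, 26 mm high, with two steel pins of 10 mm diameter standing in its top 18 mm either side of the middle along x, one 26 mm and one 18 mm tall; about 100 g. The point is at the centre of the block (the pins not counted), 13 mm above its underside; z is up.
- tray2: Kit tray with two compartments: shallow grey plastic tray fixed to the bench, 100 mm along its x, 196 mm along its y, 12 mm high, walls 4 mm. Its floor is 4 mm thick, so the outer walls stand 8 mm above the floor and the divider 7 mm. The two compartments, each 92 x 92 mm inside, lie side by side along y, with centres at y = -48 and +48 mm. Origin: centre of the underside, on the bench; z is up.
- tray3: Kit tray with three compartments: like the other, fixed to the bench, but 292 mm along its y (100 mm along x, 12 mm high, floor 4 mm thick, outer walls 8 mm and dividers 7 mm above the floor). The three compartments, each 92 x 92 mm inside, lie in a row along y, with centres at y = -96, 0 and +96 mm. Origin: centre of the underside, on the bench; z is up.
- green_button_top (a point): Centre of the top of the large green push button, 48 mm across, on top of the fixed steel control box (120 x 140 x 80 mm high); the button's top is about 98 mm above the bench. Bystander: it gives way to a light push, do not press it.
- deburr_tool_center (a point): Bystander: a hand deburring tool lying on the bench beyond the trays, a grey handle 110 mm long along its x and 16 mm wide with a thin hooked steel blade 41 mm further at its +x end. The point is at the middle of the handle, 7 mm above the bench.
- loupe_center (a point): Bystander: a stand loupe, a small upright black-topped cylinder with a glass lens, 40 mm across and 36 mm high. The point is on its axis, 18 mm above the bench.
Mind the look-alikes: they are no part of the job. Leave any red look-alike of the part that bears knob_cap_center alone.

How it is judged:
By the outcome, as a careful person would: the job done as asked, in the order asked, and still so for the second after the job is handed in, with the robot touching nothing.
It also fails if it takes over 120 s, if anything falls off the work surface, if the arm or the gripper's body presses on something with over 40 N, if the wrist force passes 120 N, or if a joint passes its speed limit or range.

## Robot

A 6-joint arm with a two-finger parallel gripper is mounted at the origin on the work surface. World frame = base frame: x ahead of the robot, y to its left, z up, the work surface at z = 0. Lengths are in mm, angles in degrees, forces in N, time in s.
With the tool pointing down it reaches from about 300 to 875 mm from the base axis. Payload 6.4 kg.
Tool frame: the origin (TCP) lies midway between the tips of the shut fingers; the grasp point (between the pads) lies 19 mm behind it; z points along the fingers, x is the direction in which the jaws open and shut, and the axes are right-handed (so a half turn about z gives the same grasp; the last joint's range is limited). The gripper opens to 85 mm and grips with 20 to 120 N. Pads are 22 mm wide; open, the fingers measure 114 mm over their backs; the gripper's body (76 mm by 85 mm) begins 54 mm behind the grasp point. The pads swing forward as they close: fully open they stand 13 mm farther back than shut.
Start: joints at [-78.57, 10.359, 92.074, -0, 77.567, -11.82], TCP at [227, -528.31, 231.288] pointing down, gripper open.
Joint ranges: [-171.53, 171.53], [-51.25, 118.39], [17.06, 147.69], [-65.23, 245.23], [0, 150.52], [-178.68, 178.68]. Speed limits (degrees/s): [147.25, 147.25, 172.46, 180, 180, 180].

## Interface

Orientations are given as a 3x3 rotation matrix whose columns are the frame's x, y, z axes.
In Python, from cell import telemetry, viewer, robot gives the robot as it stands.
- The arm moves only by the shell command python3 -m handwheel 'ROWS' [FORCE]. ROWS is JSON, a list of rows, each an object of numbers: "grip": the finger opening in m, from 0 to 0.0854; "dx", "dy", "dz": the shift along the tool's x, y, z in m; "roll": the turn about the tool's z in degrees. In form: [{"grip": .., "dx": .., "dy": .., "dz": .., "roll": ..}, ...]. A call has 1 to 12 rows; each row shifts and turns the pose as measured when the row begins, along the tool's axes as they then stand; what a row does not reach is not made up. A row lasts 1/8 s, in which the tool goes at most 62.5 mm and 10.7 degrees, less where a joint would pass 70% of its speed; a pose out of reach is approached as far as the arm can. A call is refused whole if a number of a shift passes 0.0625 or a number of a turn 10.7, either way. A call with a gripper value outside its range is refused whole. The fingers move at their own pace and stop on an object; FORCE is the grip in N (left out, the last holds). Time passes only in rows, so rows that do not move let the fingers close. It gives the time, the measured TCP pose, the force and the opening at its end, in the units of the state.
- telemetry.state(): the state, without advancing time (a new reading comes with each control period).
- viewer.camera(name): name is "side" or "top" or "wrist"; returns a dict with "color" (480x640x3 uint8, red, green, blue), "z_map" (480x640 float32, mm along the optical axis (not along the pixel's ray), 0 where there is no reading), "fx", "fy", "cx", "cy" (pixels), "extrinsics" (4x4, takes a point from camera to world coordinates). Camera axes: x right, y down, z forward; pixel columns grow to the right and rows downward; lengths in mm; the calibration is good to about 2 mm. A picture is of the moment at which its call begins.
- robot.sign_off(): hands the job in, once; it reports no verdict.
The state is a dict: "time_s": time; "joints": joint angles; "qd": joint speeds; "effort": joint torques, N m; "tool_pos": TCP position; "tool_rot": TCP orientation; "force": force on the tool from outside, world axes, zero at the start; "moment": the same for the moment, N m; "gripper_width": finger opening in mm.
Only numpy, scipy, OpenCV 4.12 (cv2) and the standard library are available. Lean on these libraries where they do the work, as an engineer would, in place of code of your own. Each camera call takes 0.05 s, during which the arm holds its last target. There are 200 camera calls.

## Working session

There is one attempt and no reset: what is moved stays moved. The work goes in short steps, Python scripts to look and compute and a shell command to move; the robot and the scene stay as the last step left them, time stands still between calls to the robot, and variables do not carry over. Pictures are saved under pics/ and viewed, about 12 in all and at most 16, crops included, and the job is handed in when it is done.

```bash
ls; mkdir -p pics; python3 - <<'E'
from cell import telemetry, viewer
import cv2,numpy as np
s=telemetry.state();print({k:np.round(v,3).tolist() for k,v in s.items()})
for n in("top","side"):
    c=viewer.camera(n);cv2.imwrite(f"pics/{n}0.png",c["color"][:,:,::-1]);np.savez(f"pics/{n}0.npz",**c)
    print(n,c["fx"],c["cx"],c["cy"],np.round(c["extrinsics"],3).tolist())
E
```

```text
pics
{'time_s': 0.0, 'joints': [-78.568, 10.4, 92.133, 0.001, 77.567, -11.819], 'qd': [-0.001, 0.019, -0.136, -0.045, 0.068, -0.062], 'effort': [-0.0, -44.487, -35.134, -0.0, 0.009, 0.0], 'tool_pos': [226.903, -527.729, 230.396], 'tool_rot': [[0.395, -0.919, -0.0], [-0.919, -0.395, 0.002], [-0.002, -0.0, -1.0]], 'force': [0.106, 0.581, 0.336], 'moment': [-0.002, 0.011, -0.018], 'gripper_width': 85.581}
top 600.8733306822843 318.06893201715707 239.83355390682172 [[0.016, -0.985, 0.17, 370.244], [-1.0, -0.017, -0.002, -12.997], [0.005, -0.169, -0.986, 1442.127], [0.0, 0.0, 0.0, 1.0]]
side 550.1109237633474 322.01149184653923 234.44937997904748 [[0.996, -0.066, 0.065, 532.384], [-0.091, -0.573, 0.815, -1181.755], [-0.016, -0.817, -0.576, 903.451], [0.0, 0.0, 0.0, 1.0]]
```

View pics/top0.png

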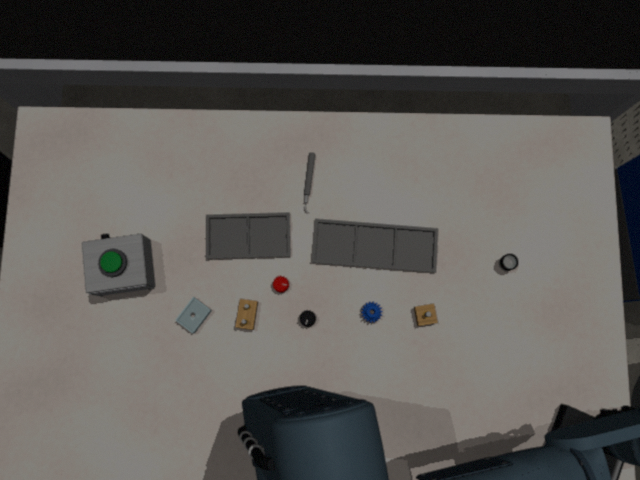

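View pics/side0.png

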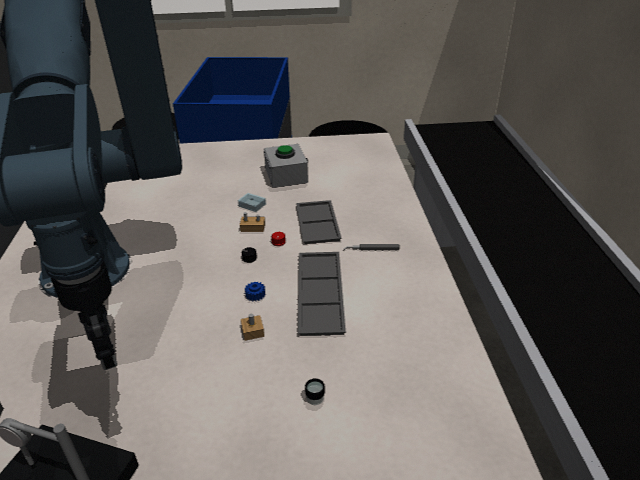

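The top view shows the case lid at (194,315), the two-pin gauge at (247,315), the black cap at (307,319), the gear at (371,312) and the single-pin gauge at (426,315). The two-compartment tray is at (248,237) and the three-compartment tray at (375,246). Bystanders are the button (112,262), the deburring tool (309,180) and the loupe (509,262). Possible mix-ups:
- **Knob cap:** the red cap at (281,285) looks like the black one at (307,319). I take the black one.
- **Gauges:** the two-pin is at (247,315) and the single-pin at (426,315).

Next is one close crop.

```bash
cat > h.py <<'E'
import numpy as np,cv2
from cell import telemetry, viewer
def ray(c,u,v,z):
    E=np.array(c["extrinsics"]);d=E[:3,:3]@[(u-c["cx"])/c["fx"],(v-c["cy"])/c["fy"],1];o=E[:3,3]
    return o+d*(z-o[2])/d[2]
def cloud(c):
    z=np.array(c["z_map"],float);v,u=np.indices(z.shape);E=np.array(c["extrinsics"])
    p=np.stack([(u-c["cx"])/c["fx"]*z,(v-c["cy"])/c["fy"]*z,z],-1)@E[:3,:3].T+E[:3,3];p[z==0]=np.nan
    return p
E
python3 - <<'E'
from h import *
c=np.load("pics/top0.npz");im=c["color"][:,:,::-1]
cv2.imwrite("pics/crop.png",cv2.resize(im[200:345,170:450],None,fx=2.85,fy=2.85,interpolation=cv2.INTER_CUBIC))
P=cloud(c)
for n,u,v,r in[("lid",194,315,22),("g2",247,315,20),("cap",307,319,14),("gear",371,312,16),("g1",426,315,16),("red",281,285,13),("t2",248,237,50),("t3",375,246,70)]:
    w=P[v-min(r,32):v+min(r,32),u-r:u+r].reshape(-1,3);lo=(8,16)if n[0]=="t"else(18,34)
    k=w[(w[:,2]>lo[0])&(w[:,2]<lo[1])]
    if len(k)<5: print(n,len(k),np.nanmax(w[:,2]));continue
    R=cv2.minAreaRect(k[:,:2].astype(np.float32));print(n,len(k),np.round(k.mean(0),1),np.round(R[0],1),np.round(R[1],1),round(R[2],1))
E
```

```text
lid 618 [432.1 274.5  23.4] [432.4 274.8] [53.2 68.3] 54.1
g2 494 [436.1 148.8  26.7] [436.3 149.4] [42.7 68.2] 81.8
cap 204 [428.7   5.7  24.5] [429.2   6. ] [36.4 36.4] 45.2
gear 261 [ 446.9 -144.8   25.7] [ 447.1 -145.1] [47.2 47. ] 1.5
g1 364 [ 441.8 -271.5   26.7] [ 442.1 -272.3] [46.  47.4] 10.0
red 200 [508.7  70.9  24.2] [508.9  71. ] [37.2 37.7] 57.7
t2 1252 [626.3 155.9  11.2] [625.8 156.6] [240.4 148.7] 89.9
t3 1710 [ 608.1 -154.3   11.2] [ 606.1 -155. ] [154.6 336.4] 1.0
```

View pics/crop.png

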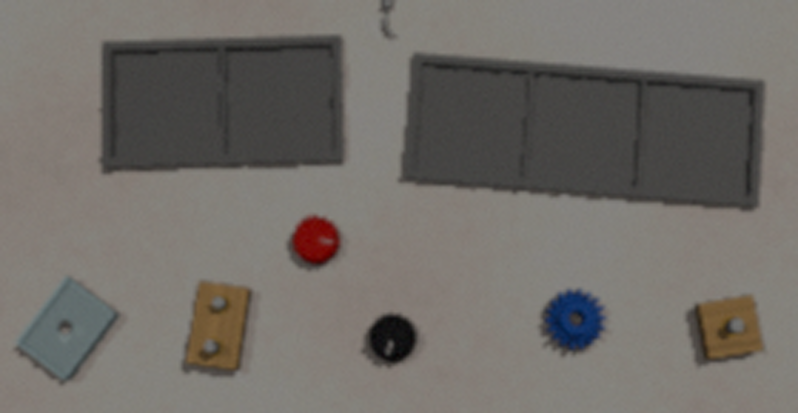

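```bash
cat >> h.py <<'E'
def go(x,y,z,jaw):
    """jaw = world angle of the tool x axis wanted (mod 180)"""
    s=telemetry.state();R=np.array(s["tool_rot"]);p=np.array(s["tool_pos"])
    a=np.degrees(np.arctan2(R[1,0],R[0,0]));roll=-((jaw-a+90)%180-90)
    d=np.array([x,y,z])-p
    print("t",round(s["time_s"],2),"pos",np.round(p,1),"jaw",round(a,1),"w",round(float(s["gripper_width"]),1),"j6",round(s["joints"][5],0),"tilt",round(R[2,2],4))
    th=np.radians(-roll);Z=np.array([[np.cos(th),-np.sin(th),0],[np.sin(th),np.cos(th),0],[0,0,1]])
    print(" now d",np.round(R.T@d,1),"roll",round(roll,1)," after roll d",np.round((Z@R).T@d,1))
E
python3 - <<'E'
from h import *
c=np.load("pics/top0.npz")
for n,q in[("t2",[(103,41),(341,35),(344,163),(102,170)]),("t3",[(415,53),(764,80),(756,208),(402,181)])]:
    zs=[12,12,4,4]
    w=np.array([ray(c,170+u/2.85,200+v/2.85,z)[:2] for (u,v),z in zip(q,zs)])
    print(n,w.round(1).tolist(),w.mean(0).round(1),[round(float(np.linalg.norm(w[i]-w[i-1])),1) for i in range(4)])
# depth based: height 9..14 wall tops
P=cloud(c);g=c["color"].astype(int)
m=(g.max(2)<100)&(g.max(2)-g.min(2)<14)&(P[...,2]>0)&(P[...,2]<14)
for n,(u0,u1,v0,v1) in dict(t2=(195,300,205,268),t3=(303,446,210,280)).items():
    mm=np.zeros_like(m);mm[v0:v1,u0:u1]=m[v0:v1,u0:u1]
    mm=cv2.morphologyEx(mm.astype(np.uint8),cv2.MORPH_OPEN,np.ones((3,3)))>0
    r=cv2.minAreaRect(P[mm][:,:2].astype(np.float32));print(n,mm.sum(),np.round(r[0],1),np.round(r[1],1),round(r[2],1))
go(446.9,-145,80,90)
E
```

```text
t2 [[674.3, 257.3], [683.1, 54.5], [573.9, 49.6], [564.5, 254.3]] [624.  153.9] [109.9, 203.0, 109.3, 204.9]
t3 [[668.5, -8.9], [650.2, -306.3], [541.5, -299.3], [559.4, 0.2]] [ 604.9 -153.6] [109.5, 297.9, 108.9, 300.0]
t2 2712 [624.  154.9] [110.1 200.9] 1.8
t3 4135 [ 603.3 -155.5] [294.5 109.6] 86.9
t 0.1 pos [ 226.9 -527.8  230.5] jaw -66.7 w 85.2 j6 -12.0 tilt -1.0
 now d [-264.6 -353.2  151. ] roll 23.3  after roll d [-382.6 -219.9  151.1]
```

```bash
python3 -m handwheel '[{"grip":0.085,"dx":-0.0265,"dy":-0.0353,"dz":0.006},{"dx":-0.0265,"dy":-0.0353,"dz":0.006},{"dx":-0.0265,"dy":-0.0353,"dz":0.006},{"dx":-0.0265,"dy":-0.0353,"dz":0.006},{"dx":-0.0265,"dy":-0.0353,"dz":0.006},{"dx":-0.0265,"dy":-0.0353,"dz":0.006},{"dx":-0.0265,"dy":-0.0353,"dz":0.006},{"dx":-0.0265,"dy":-0.0353,"dz":0.006},{"dx":-0.0265,"dy":-0.0353,"dz":0.006},{"dx":-0.0265,"dy":-0.0353,"dz":0.006},{"dx":0}]' 30; python3 - <<'E'
from h import *
go(447,-145,80,-66.7)
c=viewer.camera("wrist");cv2.imwrite("pics/w1.png",c["color"][:,:,::-1]);P=cloud(c)
print(np.round(c["extrinsics"],2).tolist())
m=(P[...,2]>19)&(P[...,2]<40)&(np.hypot(P[...,0]-447,P[...,1]+145)<45);k=P[m]
print(m.sum(),k.mean(0).round(1),cv2.minEnclosingCircle(k[:,:2].astype(np.float32)))
E
```

```text
t 0.1 pos [ 226.9 -527.8  230.5] jaw -66.7 w 85.2 j6 -12.0 tilt -1.0
 now d [-264.6 -353.3  151. ] roll -0.0  after roll d [-264.3 -353.5  151. ]
[[0.39, -0.88, -0.27, 297.43], [-0.92, -0.38, -0.12, -496.46], [-0.0, 0.3, -0.96, 372.33], [0.0, 0.0, 0.0, 1.0]]
0 [nan nan nan] ((0.0, 0.0), 0.0)$[0]: bad value
<stdin>:6: RuntimeWarning: Mean of empty slice.
  ret = um.true_divide(
```

View pics/w1.png

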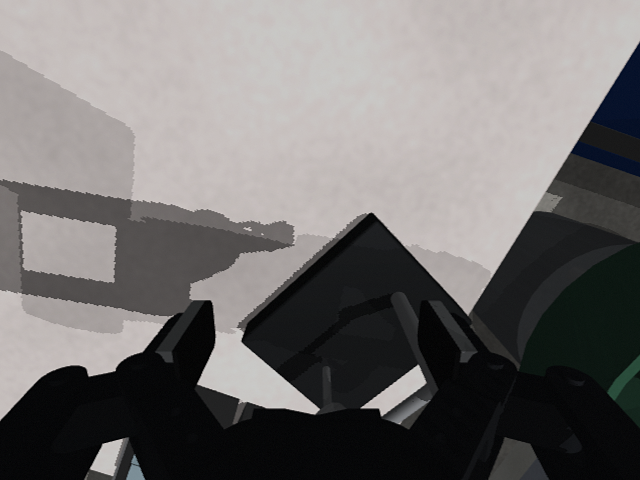

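The wrist view shows only a black fixture under the gripper (370,320), with its rods to the right. The way up and left is free. The call was refused because the rows need every key.

```bash
python3 -m handwheel '[{"grip":0.085,"dx":-0.0265,"dy":-0.0353,"dz":0,"roll":0},{"grip":0.085,"dx":-0.0265,"dy":-0.0353,"dz":0,"roll":0},{"grip":0.085,"dx":-0.0265,"dy":-0.0353,"dz":0.006,"roll":0},{"grip":0.085,"dx":-0.0265,"dy":-0.0353,"dz":0.008,"roll":0},{"grip":0.085,"dx":-0.0265,"dy":-0.0353,"dz":0.008,"roll":0},{"grip":0.085,"dx":-0.0265,"dy":-0.0353,"dz":0.008,"roll":0},{"grip":0.085,"dx":-0.0265,"dy":-0.0353,"dz":0.008,"roll":0},{"grip":0.085,"dx":-0.0265,"dy":-0.0353,"dz":0.008,"roll":0},{"grip":0.085,"dx":-0.0265,"dy":-0.0353,"dz":0.008,"roll":0},{"grip":0.085,"dx":-0.0265,"dy":-0.0353,"dz":0.008,"roll":0},{"grip":0.085,"dx":0,"dy":0,"dz":0,"roll":0}]' 30; python3 - <<'E'
from h import *
go(447,-145,80,-66.7)
c=viewer.camera("wrist");cv2.imwrite("pics/w2.png",c["color"][:,:,::-1]);P=cloud(c)
m=(P[...,2]>19)&(P[...,2]<40)&(np.hypot(P[...,0]-447,P[...,1]+145)<45);k=P[m]
print(m.sum(),k.mean(0).round(1),cv2.minEnclosingCircle(k[:,:2].astype(np.float32)))
E
```

```text
time_s: 1.52
tool_pos: [451.7, -132.6, 165.1]
tool_rot: [[0.392, -0.92, -0.001], [-0.92, -0.392, 0.003], [-0.003, -0.0, -1.0]]
force: [0.1, -1.0, 1.0]
gripper_width: 85.0
t 1.52 pos [ 451.7 -132.6  165.1] jaw -66.9 w 85.0 j6 36.0 tilt -1.0
 now d [ 9.8  9.2 85.1] roll -0.2  after roll d [ 9.8  9.2 85.1]
2010 [ 449.  -142.3   24.4] ((447.24896240234375, -143.1068115234375), 25.349702835083008)
```

```bash
python3 -m handwheel '[{"grip":0.075,"dx":0.0093,"dy":0.008,"dz":0.03,"roll":0},{"grip":0.07,"dx":0,"dy":0,"dz":0.035,"roll":0},{"grip":0.07,"dx":0,"dy":0,"dz":0.035,"roll":0},{"grip":0.07,"dx":0,"dy":0,"dz":0.02,"roll":0},{"grip":0.07,"dx":0,"dy":0,"dz":0,"roll":0}]' 40; python3 -c "
from h import *
go(447.2,-143.5,6,-66.7)"
```

```text
time_s: 2.2
tool_pos: [447.4, -151.7, 44.2]
tool_rot: [[0.387, -0.922, 0.002], [-0.922, -0.387, -0.002], [0.003, -0.001, -1.0]]
force: [-0.0, -0.1, -0.2]
gripper_width: 70.0
t 2.2 pos [ 447.4 -151.7   44.2] jaw -67.2 w 70.0 j6 34.0 tilt -1.0
 now d [-7.8 -2.9 38.2] roll -0.5  after roll d [-7.8 -3.  38.2]
```

```bash
python3 -m handwheel '[{"grip":0.07,"dx":-0.0078,"dy":-0.003,"dz":0,"roll":0},{"grip":0.07,"dx":0,"dy":0,"dz":0,"roll":0},{"grip":0.07,"dx":0,"dy":0,"dz":0,"roll":0}]'; python3 -c "
from h import *
go(447.2,-143.5,6,-66.7)"
```

```text
time_s: 2.58
tool_pos: [448.5, -144.8, 46.9]
tool_rot: [[0.386, -0.923, 0.006], [-0.923, -0.386, -0.004], [0.006, -0.004, -1.0]]
force: [0.4, 1.0, -0.1]
gripper_width: 70.3
t 2.58 pos [ 448.5 -144.8   46.9] jaw -67.3 w 70.3 j6 35.0 tilt -1.0
 now d [-1.9  0.9 40.9] roll -0.6  after roll d [-1.9  0.9 40.9]
```

```bash
python3 -m handwheel '[{"grip":0.07,"dx":-0.0015,"dy":0.001,"dz":0.02,"roll":0},{"grip":0.07,"dx":0,"dy":0,"dz":0.015,"roll":0},{"grip":0.07,"dx":0,"dy":0,"dz":0.004,"roll":0},{"grip":0.07,"dx":0,"dy":0,"dz":0,"roll":0}]'; python3 -c "
from h import *
go(447.2,-143.5,6,-66.7)"
```

```text
time_s: 3.08
tool_pos: [449.4, -145.0, 8.9]
tool_rot: [[0.387, -0.922, 0.01], [-0.922, -0.387, -0.007], [0.01, -0.006, -1.0]]
force: [-0.1, -0.0, 0.6]
gripper_width: 70.0
t 3.08 pos [ 449.4 -145.     8.9] jaw -67.3 w 70.0 j6 35.0 tilt -0.9999
 now d [-2.3  1.5  2.8] roll -0.6  after roll d [-2.3  1.4  2.8]
```

```bash
python3 -m handwheel '[{"grip":0.065,"dx":-0.002,"dy":0.001,"dz":0.002,"roll":0},{"grip":0.04,"dx":0,"dy":0,"dz":0,"roll":0},{"grip":0.04,"dx":0,"dy":0,"dz":0,"roll":0},{"grip":0.04,"dx":0,"dy":0,"dz":0,"roll":0},{"grip":0.04,"dx":0,"dy":0,"dz":0,"roll":0}]' 40; python3 -c "
from h import *
go(447.2,-143.5,6,-66.7)"
```

```text
time_s: 3.7
tool_pos: [448.4, -143.9, 7.9]
tool_rot: [[0.387, -0.922, 0.011], [-0.922, -0.387, -0.008], [0.012, -0.007, -1.0]]
force: [0.3, 0.6, -0.1]
gripper_width: 47.8
t 3.7 pos [ 448.4 -143.9    7.9] jaw -67.2 w 47.8 j6 35.0 tilt -0.9999
 now d [-0.8  1.   1.9] roll -0.5  after roll d [-0.8  1.   1.9]
```

```bash
python3 -m handwheel '[{"grip":0.04,"dx":0,"dy":0,"dz":-0.02,"roll":0},{"grip":0.04,"dx":0,"dy":0,"dz":-0.04,"roll":0},{"grip":0.04,"dx":0,"dy":0,"dz":-0.04,"roll":0},{"grip":0.04,"dx":-0.02,"dy":-0.0325,"dz":0,"roll":0},{"grip":0.04,"dx":-0.02,"dy":-0.0325,"dz":0,"roll":0},{"grip":0.04,"dx":-0.02,"dy":-0.0325,"dz":0,"roll":0},{"grip":0.04,"dx":-0.02,"dy":-0.0325,"dz":0,"roll":0},{"grip":0.04,"dx":-0.02,"dy":-0.0325,"dz":0,"roll":0},{"grip":0.04,"dx":-0.02,"dy":-0.0325,"dz":0,"roll":0},{"grip":0.04,"dx":-0.02,"dy":-0.0325,"dz":0,"roll":0},{"grip":0.04,"dx":0,"dy":0,"dz":0,"roll":0},{"grip":0.04,"dx":0,"dy":0,"dz":0,"roll":0}]' 40; python3 - <<'E'
from h import *
go(627,107,60,-66.7)
c=viewer.camera("wrist");cv2.imwrite("pics/w3.png",c["color"][:,:,::-1]);np.savez("pics/w3.npz",**c)
c=viewer.camera("top");cv2.imwrite("pics/t3.png",c["color"][:,:,::-1]);np.savez("pics/t3.npz",**c)
E
```

```text
time_s: 5.2
tool_pos: [607.3, 79.9, 110.6]
tool_rot: [[0.384, -0.923, 0.011], [-0.923, -0.384, -0.009], [0.012, -0.007, -1.0]]
force: [0.4, -0.4, -0.5]
gripper_width: 48.2
t 5.2 pos [607.3  79.9 110.6] jaw -67.4 w 48.2 j6 64.0 tilt -0.9999
 now d [-18.1 -28.2  50.5] roll -0.7  after roll d [-17.8 -28.4  50.5]
```

View pics/w3.png

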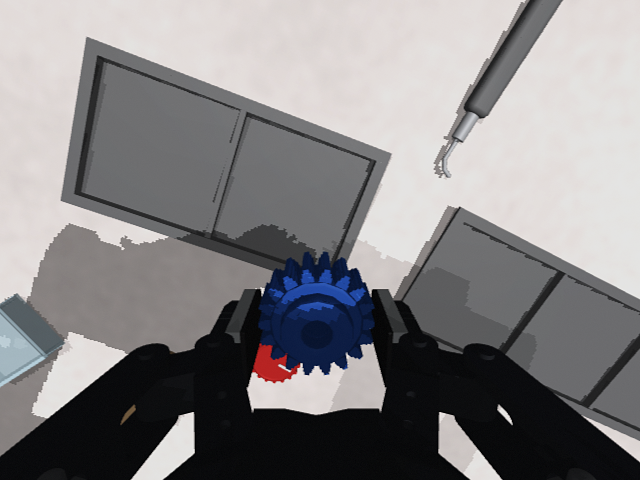

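The gear is held upright and tray 2 is in full view. Its wall-top corners are at (88,38), (391,154) and (62,201), and the divider meets the far wall at (244,110). The tray 3 corner is at (459,208).

```bash
python3 - <<'E'
from h import *
c=np.load("pics/w3.npz")
A,B,C,D,T=[ray(c,u,v,12)[:2] for u,v in[(88,38),(391,154),(62,201),(244,110),(459,208)]]
print(A,B,C,D,T,np.linalg.norm(A-B),np.linalg.norm(A-C))
ex=(A-C)/np.linalg.norm(A-C);ey=(A-B)/np.linalg.norm(A-B);print("yaw",np.degrees(np.arctan2(-ey[0],ey[1])),np.degrees(np.arctan2(ex[1],ex[0])))
ctr=(B+C)/2;print("ctr",ctr,"y-",ctr-48*ey,"y+",ctr+48*ey)
t=np.load("pics/t3.npz");P=cloud(t)
for n,(x0,x1,y0,y1) in dict(t3=(545,665,-315,5)).items():
    k=P[(P[...,0]>x0)&(P[...,0]<x1)&(P[...,1]>y0)&(P[...,1]<y1)&(P[...,2]>9)&(P[...,2]<14)]
    r=cv2.minAreaRect(k[:,:2].astype(np.float32));print(n,len(k),np.round(r,1) if 0 else r)
q=(ctr-48*ey);go(q[0],q[1],60,-66.7)
E
```

```text
[675.4530311  258.46310857] [684.62187652  57.10040835] [568.6961521  253.70044108] [672.94951962 157.38555561] [669.72447806  -3.75185258] 201.5713391409845 106.86306291034285
yaw 2.6071041405687874 2.5544014627177507
ctr [626.65901431 155.40042472] y- [628.84238315 107.45010772] y+ [624.47564547 203.35074172]
t3 1021 ((605.8530883789062, -152.10768127441406), (308.5718078613281, 117.0059814453125), 89.6665267944336)
t 5.3 pos [607.4  79.5 110.8] jaw -67.5 w 48.1 j6 64.0 tilt -0.9999
 now d [-18.2 -30.2  50.8] roll -0.8  after roll d [-17.8 -30.4  50.8]
```

```bash
python3 -m handwheel '[{"grip":0.04,"dx":-0.009,"dy":-0.015,"dz":0,"roll":0},{"grip":0.04,"dx":-0.009,"dy":-0.015,"dz":0,"roll":0},{"grip":0.04,"dx":0,"dy":0,"dz":0.03,"roll":0},{"grip":0.04,"dx":0,"dy":0,"dz":0.03,"roll":0},{"grip":0.04,"dx":0,"dy":0,"dz":0.02,"roll":0},{"grip":0.04,"dx":0,"dy":0,"dz":0,"roll":0},{"grip":0.04,"dx":0,"dy":0,"dz":0,"roll":0}]' 40; python3 -c "
from h import *
go(628.8,107.5,12,-66.7)"
```

```text
time_s: 6.18
tool_pos: [634.6, 109.8, 31.2]
tool_rot: [[0.382, -0.924, 0.018], [-0.924, -0.382, -0.008], [0.014, -0.013, -1.0]]
force: [0.8, 0.4, -0.5]
gripper_width: 47.9
t 6.17 pos [634.6 109.8  31.2] jaw -67.6 w 47.9 j6 67.0 tilt -0.9998
 now d [-0.4  6.5 19.1] roll -0.9  after roll d [-0.5  6.5 19.1]
```

```bash
python3 -m handwheel '[{"grip":0.04,"dx":0,"dy":0.006,"dz":0.01,"roll":0},{"grip":0.04,"dx":0,"dy":0,"dz":0.005,"roll":0},{"grip":0.04,"dx":0,"dy":0,"dz":0.002,"roll":0},{"grip":0.04,"dx":0,"dy":0,"dz":0,"roll":0},{"grip":0.04,"dx":0,"dy":0,"dz":0,"roll":0}]' 40; python3 -c "
from h import *
go(628.8,107.5,12,-66.7)"
```

```text
time_s: 6.8
tool_pos: [630.8, 107.0, 15.7]
tool_rot: [[0.381, -0.924, 0.022], [-0.924, -0.381, -0.008], [0.016, -0.017, -1.0]]
force: [0.2, -0.0, -0.5]
gripper_width: 48.1
t 6.8 pos [630.8 107.   15.7] jaw -67.6 w 48.1 j6 67.0 tilt -0.9997
 now d [-1.3  1.7  3.7] roll -0.9  after roll d [-1.3  1.7  3.7]
```

```bash
python3 -m handwheel '[{"grip":0.04,"dx":0,"dy":0,"dz":0.003,"roll":0},{"grip":0.04,"dx":0,"dy":0,"dz":0.0015,"roll":0},{"grip":0.04,"dx":0,"dy":0,"dz":0,"roll":0}]' 40; python3 -m handwheel '[{"grip":0.04,"dx":0,"dy":0,"dz":0.001,"roll":0},{"grip":0.04,"dx":0,"dy":0,"dz":0,"roll":0}]' 40
```

```text
time_s: 7.18
tool_pos: [631.3, 107.0, 11.9]
tool_rot: [[0.381, -0.924, 0.022], [-0.924, -0.381, -0.008], [0.016, -0.018, -1.0]]
force: [-1.2, 0.2, 1.0]
gripper_width: 48.1
time_s: 7.42
tool_pos: [631.4, 107.1, 11.9]
tool_rot: [[0.381, -0.924, 0.022], [-0.924, -0.382, -0.008], [0.016, -0.018, -1.0]]
force: [-0.3, 0.9, 0.8]
gripper_width: 48.1
```

```bash
python3 -m handwheel '[{"grip":0.04,"dx":0,"dy":0,"dz":0.002,"roll":0},{"grip":0.04,"dx":0,"dy":0,"dz":0.001,"roll":0}]' 40
```

```text
time_s: 7.68
tool_pos: [631.9, 107.1, 11.8]
tool_rot: [[0.382, -0.924, 0.022], [-0.924, -0.382, -0.008], [0.016, -0.018, -1.0]]
force: [-4.3, 0.3, 6.3]
gripper_width: 48.3
```

```bash
python3 -m handwheel '[{"grip":0.062,"dx":0,"dy":0,"dz":0,"roll":0},{"grip":0.064,"dx":0,"dy":0,"dz":0,"roll":0},{"grip":0.064,"dx":0,"dy":0,"dz":-0.015,"roll":0},{"grip":0.064,"dx":0,"dy":0,"dz":-0.03,"roll":0},{"grip":0.07,"dx":0,"dy":0,"dz":-0.04,"roll":0},{"grip":0.07,"dx":0,"dy":0,"dz":0,"roll":0}]' 40;  python3 -c "
from h import *
go(442,-272,100,-80)"
```

```text
time_s: 8.43
tool_pos: [630.5, 107.8, 100.8]
tool_rot: [[0.382, -0.924, 0.024], [-0.924, -0.382, -0.008], [0.016, -0.019, -1.0]]
force: [-0.7, -0.8, -0.4]
gripper_width: 70.1
t 8.43 pos [630.5 107.8 100.8] jaw -67.6 w 70.1 j6 67.0 tilt -0.9997
 now d [279.1 319.2  -0.7] roll 12.4  after roll d [341.2 251.7   1.6]
```

```bash
python3 -m handwheel '[{"grip":0.07,"dx":0.031,"dy":0.0355,"dz":0,"roll":0},{"grip":0.07,"dx":0.031,"dy":0.0355,"dz":0,"roll":0},{"grip":0.07,"dx":0.031,"dy":0.0355,"dz":0,"roll":0},{"grip":0.07,"dx":0.031,"dy":0.0355,"dz":0,"roll":0},{"grip":0.07,"dx":0.031,"dy":0.0355,"dz":0,"roll":0},{"grip":0.07,"dx":0.031,"dy":0.0355,"dz":0,"roll":0},{"grip":0.07,"dx":0.031,"dy":0.0355,"dz":0,"roll":0},{"grip":0.07,"dx":0.031,"dy":0.0355,"dz":0,"roll":0},{"grip":0.07,"dx":0.031,"dy":0.0355,"dz":0,"roll":0},{"grip":0.07,"dx":0,"dy":0,"dz":0,"roll":6.2},{"grip":0.07,"dx":0,"dy":0,"dz":0,"roll":6.2},{"grip":0.07,"dx":0,"dy":0,"dz":0,"roll":0}]' 40;  python3 - <<'E'
from h import *
go(442,-272,40,-80)
c=viewer.camera("wrist");P=cloud(c)
k=P[(P[...,2]>22)&(P[...,2]<29)&(np.hypot(P[...,0]-442,P[...,1]+272)<45)]
print(len(k),k.mean(0).round(1),cv2.minAreaRect(k[:,:2].astype(np.float32)))
c=viewer.camera("top");P=cloud(c)
k=P[(P[...,2]>8)&(np.hypot(P[...,0]-630,P[...,1]-108)<32)];print("gear",k.mean(0).round(1),cv2.minEnclosingCircle(k[k[:,2]>20][:,:2].astype(np.float32)),np.percentile(k[:,2],[10,50,90,99]))
E
```

```text
time_s: 9.93
tool_pos: [434.4, -283.5, 99.0]
tool_rot: [[0.169, -0.985, 0.025], [-0.986, -0.169, -0.008], [0.012, -0.023, -1.0]]
force: [-1.0, 0.2, 0.2]
gripper_width: 69.9
t 9.93 pos [ 434.4 -283.5   99. ] jaw -80.3 w 69.9 j6 33.0 tilt -0.9997
 now d [-10.7  -8.   59.1] roll -0.3  after roll d [-10.7  -8.1  59.1]
4323 [ 444.6 -269.9   25.2] ((442.84912109375, -270.1107482910156), (46.073486328125, 46.16397476196289), 10.031208992004395)
gear [628.7 104.7  25.9] ((630.7640380859375, 105.32756805419922), 24.940202713012695) [10.27018378 27.41066167 35.19042837 40.0244753 ]
```

```bash
python3 -m handwheel '[{"grip":0.07,"dx":-0.0125,"dy":-0.0085,"dz":0.02,"roll":0},{"grip":0.07,"dx":0,"dy":0,"dz":0.02,"roll":0},{"grip":0.07,"dx":0,"dy":0,"dz":0.01,"roll":0},{"grip":0.07,"dx":0,"dy":0,"dz":0,"roll":0},{"grip":0.07,"dx":0,"dy":0,"dz":0,"roll":0}]' 40;  python3 -c "
from h import *
go(442.7,-270.3,8,-80)"
```

```text
time_s: 10.65
tool_pos: [443.5, -269.0, 48.9]
tool_rot: [[0.179, -0.983, 0.026], [-0.984, -0.18, -0.009], [0.013, -0.024, -1.0]]
force: [0.6, -0.4, 0.3]
gripper_width: 70.4
t 10.65 pos [ 443.5 -269.    48.9] jaw -79.7 w 70.4 j6 34.0 tilt -0.9996
 now d [ 0.5  2.  40.8] roll 0.3  after roll d [ 0.6  2.  40.8]
```

```bash
python3 -m handwheel '[{"grip":0.07,"dx":0.001,"dy":0.002,"dz":0.02,"roll":0},{"grip":0.07,"dx":0,"dy":0,"dz":0.016,"roll":0},{"grip":0.07,"dx":0,"dy":0,"dz":0.003,"roll":0},{"grip":0.07,"dx":0,"dy":0,"dz":0,"roll":0},{"grip":0.035,"dx":0,"dy":0,"dz":0,"roll":0},{"grip":0.035,"dx":0,"dy":0,"dz":0,"roll":0},{"grip":0.035,"dx":0,"dy":0,"dz":0,"roll":0},{"grip":0.035,"dx":0,"dy":0,"dz":0,"roll":0}]' 40;  python3 -c "
from h import *
go(442.7,-270.3,8,-80)"
```

```text
time_s: 11.65
tool_pos: [445.4, -273.3, 12.8]
tool_rot: [[0.18, -0.983, 0.032], [-0.983, -0.18, -0.014], [0.019, -0.029, -0.999]]
force: [-0.2, 0.6, -0.9]
gripper_width: 44.9
t 11.65 pos [ 445.4 -273.3   12.8] jaw -79.6 w 44.9 j6 34.0 tilt -0.9994
 now d [-3.5  2.3  4.6] roll 0.4  after roll d [-3.5  2.3  4.6]
```

```bash
python3 -m handwheel '[{"grip":0.035,"dx":0,"dy":0,"dz":-0.02,"roll":0},{"grip":0.035,"dx":0,"dy":0,"dz":-0.016,"roll":0},{"grip":0.035,"dx":0,"dy":0,"dz":-0.003,"roll":0},{"grip":0.035,"dx":0,"dy":0,"dz":0,"roll":0}]' 40;python3 -m handwheel '[{"grip":0.035,"dx":0,"dy":0,"dz":-0.06,"roll":0},{"grip":0.035,"dx":0,"dy":0,"dz":-0.003,"roll":0},{"grip":0.035,"dx":0,"dy":0,"dz":0,"roll":0},{"grip":0.035,"dx":0,"dy":0,"dz":0,"roll":0}]' 40;  python3 -c "
from h import *
go(624.5,203.3,100,-87.4)"
```

```text
time_s: 12.15
tool_pos: [443.6, -272.3, 52.4]
tool_rot: [[0.18, -0.983, 0.031], [-0.984, -0.18, -0.013], [0.018, -0.028, -0.999]]
force: [-0.7, 0.2, -0.7]
gripper_width: 45.1
time_s: 12.65
tool_pos: [439.7, -269.7, 112.5]
tool_rot: [[0.18, -0.983, 0.026], [-0.984, -0.18, -0.008], [0.012, -0.024, -1.0]]
force: [-0.2, -0.6, -0.7]
gripper_width: 44.9
t 12.65 pos [ 439.7 -269.7  112.5] jaw -79.7 w 44.9 j6 34.0 tilt -0.9996
 now d [-432.2 -266.5   13.5] roll 7.7  after roll d [-464.2 -205.8   11.7]
```

```bash
python3 -m handwheel '[{"grip":0.035,"dx":-0.039,"dy":-0.024,"dz":0,"roll":0},{"grip":0.035,"dx":-0.039,"dy":-0.024,"dz":0,"roll":0},{"grip":0.035,"dx":-0.039,"dy":-0.024,"dz":0,"roll":0},{"grip":0.035,"dx":-0.039,"dy":-0.024,"dz":0,"roll":0},{"grip":0.035,"dx":-0.039,"dy":-0.024,"dz":0,"roll":0},{"grip":0.035,"dx":-0.039,"dy":-0.024,"dz":0,"roll":0},{"grip":0.035,"dx":-0.039,"dy":-0.024,"dz":0,"roll":0},{"grip":0.035,"dx":-0.039,"dy":-0.024,"dz":0,"roll":0},{"grip":0.035,"dx":-0.039,"dy":-0.024,"dz":0,"roll":0},{"grip":0.035,"dx":-0.039,"dy":-0.024,"dz":0,"roll":0},{"grip":0.035,"dx":-0.025,"dy":-0.015,"dz":0,"roll":0},{"grip":0.035,"dx":0,"dy":0,"dz":0,"roll":7.7}]' 40;python3 -m handwheel '[{"grip":0.035,"dx":0,"dy":0,"dz":0,"roll":0}]' 40;  python3 -c "
from h import *
go(624.5,203.3,50,-87.4)"
```

```text
time_s: 14.15
tool_pos: [613.2, 199.9, 95.3]
tool_rot: [[0.04, -0.999, 0.001], [-0.999, -0.04, -0.004], [0.004, -0.001, -1.0]]
force: [-1.2, 0.3, -0.7]
gripper_width: 44.9
time_s: 14.28
tool_pos: [612.1, 200.2, 93.4]
tool_rot: [[0.042, -0.999, -0.001], [-0.999, -0.042, -0.004], [0.004, 0.002, -1.0]]
force: [0.2, -0.3, -1.0]
gripper_width: 45.3
t 14.28 pos [612.1 200.2  93.4] jaw -87.6 w 45.3 j6 95.0 tilt -1.0
 now d [ -2.8 -12.6  43.3] roll -0.2  after roll d [ -2.7 -12.6  43.3]
```

```bash
python3 -m handwheel '[{"grip":0.035,"dx":-0.003,"dy":-0.012,"dz":0,"roll":0},{"grip":0.035,"dx":0,"dy":0,"dz":0.05,"roll":0},{"grip":0.035,"dx":0,"dy":0,"dz":0.01,"roll":0},{"grip":0.035,"dx":0,"dy":0,"dz":0,"roll":0},{"grip":0.035,"dx":0,"dy":0,"dz":0,"roll":0}]' 40;  python3 -c "
from h import *
go(624.5,203.3,17,-87.4)"
```

```text
time_s: 14.9
tool_pos: [627.7, 202.3, 33.7]
tool_rot: [[0.046, -0.999, 0.002], [-0.999, -0.046, -0.004], [0.004, -0.001, -1.0]]
force: [-0.5, 0.3, 0.6]
gripper_width: 44.9
t 14.9 pos [627.7 202.3  33.7] jaw -87.4 w 44.9 j6 95.0 tilt -1.0
 now d [-1.2  3.2 16.7] roll 0.0  after roll d [-1.2  3.2 16.7]
```

```bash
python3 -m handwheel '[{"grip":0.035,"dx":0,"dy":0.002,"dz":0.008,"roll":0},{"grip":0.035,"dx":0,"dy":0,"dz":0.004,"roll":0},{"grip":0.035,"dx":0,"dy":0,"dz":0.002,"roll":0},{"grip":0.035,"dx":0,"dy":0,"dz":0,"roll":0}]' 40;  python3 -m handwheel '[{"grip":0.035,"dx":0,"dy":0,"dz":0.002,"roll":0},{"grip":0.035,"dx":0,"dy":0,"dz":0.001,"roll":0}]' 40
```

```text
time_s: 15.4
tool_pos: [627.7, 202.4, 22.2]
tool_rot: [[0.046, -0.999, 0.007], [-0.999, -0.046, -0.003], [0.003, -0.007, -1.0]]
force: [-0.4, -1.0, -1.6]
gripper_width: 44.8
time_s: 15.65
tool_pos: [627.9, 202.5, 19.2]
tool_rot: [[0.047, -0.999, 0.007], [-0.999, -0.047, -0.003], [0.003, -0.007, -1.0]]
force: [0.9, 0.4, -1.0]
gripper_width: 44.9
```

```bash
python3 -m handwheel '[{"grip":0.035,"dx":0,"dy":0,"dz":0.002,"roll":0},{"grip":0.035,"dx":0,"dy":0,"dz":0.001,"roll":0}]' 40;  python3 -m handwheel '[{"grip":0.035,"dx":0,"dy":0,"dz":0.002,"roll":0},{"grip":0.035,"dx":0,"dy":0,"dz":0.001,"roll":0}]' 40
```

```text
time_s: 15.9
tool_pos: [628.0, 202.5, 16.7]
tool_rot: [[0.047, -0.999, 0.007], [-0.999, -0.047, -0.003], [0.003, -0.007, -1.0]]
force: [-5.2, -0.5, 8.7]
gripper_width: 44.9
time_s: 16.15
tool_pos: [628.1, 202.6, 16.7]
tool_rot: [[0.047, -0.999, 0.006], [-0.999, -0.047, -0.004], [0.004, -0.006, -1.0]]
force: [-2.8, -1.2, 4.7]
gripper_width: 44.8
```

```bash
python3 -m handwheel '[{"grip":0.06,"dx":0,"dy":0,"dz":0,"roll":0},{"grip":0.062,"dx":0,"dy":0,"dz":0,"roll":0},{"grip":0.062,"dx":0,"dy":0,"dz":0,"roll":0},{"grip":0.062,"dx":0,"dy":0,"dz":-0.03,"roll":0},{"grip":0.07,"dx":0,"dy":0,"dz":-0.06,"roll":0},{"grip":0.07,"dx":0,"dy":0,"dz":0,"roll":0}]' 40;  python3 -c "
from h import *
go(432,274.5,100,54.1)
c=viewer.camera('top');P=cloud(c)
k=P[(P[...,2]>22)&(P[...,2]<40)&(np.hypot(P[...,0]-628,P[...,1]-203)<45)];print('g1',len(k),k.mean(0),np.percentile(k[:,2],[10,50,90]),cv2.minAreaRect(k[:,:2].astype(np.float32)))"
```

```text
time_s: 16.9
tool_pos: [627.4, 202.8, 107.7]
tool_rot: [[0.047, -0.999, 0.005], [-0.999, -0.047, -0.004], [0.004, -0.005, -1.0]]
force: [0.5, 0.1, 0.5]
gripper_width: 69.9
t 16.9 pos [627.4 202.8 107.7] jaw -87.3 w 69.9 j6 95.0 tilt -1.0
 now d [-80.8 191.8   6.4] roll 38.6  after roll d [ 56.4 200.3   6.9]
g1 71 [621.98334268 182.53176451  30.3136826 ] [25.86495127 30.16419469 33.81869013] ((622.3570556640625, 182.74966430664062), (38.82368087768555, 10.029221534729004), 3.7582645416259766)
```

```bash
python3 -m handwheel '[{"grip":0.075,"dx":-0.016,"dy":0.0385,"dz":0,"roll":0},{"grip":0.075,"dx":-0.016,"dy":0.0385,"dz":0,"roll":0},{"grip":0.075,"dx":-0.016,"dy":0.0385,"dz":0,"roll":0},{"grip":0.075,"dx":-0.016,"dy":0.0385,"dz":0,"roll":0},{"grip":0.075,"dx":-0.016,"dy":0.0385,"dz":0,"roll":0},{"grip":0.075,"dx":0,"dy":0,"dz":0,"roll":9.65},{"grip":0.075,"dx":0,"dy":0,"dz":0,"roll":9.65},{"grip":0.075,"dx":0,"dy":0,"dz":0,"roll":9.65},{"grip":0.075,"dx":0,"dy":0,"dz":0,"roll":9.65},{"grip":0.075,"dx":0,"dy":0,"dz":0,"roll":0}]' 25;  python3 - <<'E'
from h import *
go(432,274.5,45,54.1)
c=viewer.camera("wrist");P=cloud(c);cv2.imwrite("pics/w4.png",c["color"][:,:,::-1])
k=P[(P[...,2]>18)&(P[...,2]<26)&(np.hypot(P[...,0]-432,P[...,1]-274)<48)]
print(len(k),k.mean(0).round(1),cv2.minAreaRect(k[:,:2].astype(np.float32)))
c=viewer.camera('top');P=cloud(c)
k=P[(P[...,2]>22)&(P[...,2]<40)&(np.hypot(P[...,0]-628,P[...,1]-203)<45)];print('g1',len(k),k.mean(0),np.percentile(k[:,2],[10,50,90]),cv2.minAreaRect(k[:,:2].astype(np.float32)))
E
```

```text
time_s: 18.2
tool_pos: [411.1, 271.4, 88.6]
tool_rot: [[-0.603, -0.798, -0.026], [-0.798, 0.603, -0.012], [0.026, 0.013, -1.0]]
force: [-0.1, 0.8, 0.5]
gripper_width: 74.8
t 18.2 pos [411.1 271.4  88.6] jaw -127.1 w 74.8 j6 147.0 tilt -0.9996
 now d [-16.1 -15.4  43. ] roll -1.2  after roll d [-15.8 -15.7  43. ]
8628 [434.6 276.5  21.1] ((433.0478820800781, 277.7348937988281), (52.253360748291016, 68.51546478271484), 54.69267654418945)
g1 363 [624.5710609  200.45370445  30.46829764] [26.41184835 30.50636804 34.46984932] ((625.1031494140625, 200.99908447265625), (47.89744186401367, 46.00932693481445), 1.6607362031936646)
```

View pics/w4.png

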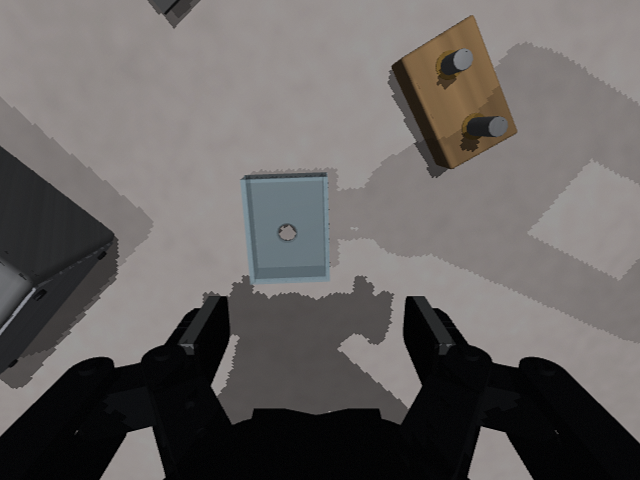

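The lid is seen from above at (287,230), hub hole in the middle, and the two-pin gauge at (455,92). The control box (left, ≤118,240) is clear of the fingers.

```bash
python3 -m handwheel '[{"grip":0.075,"dx":-0.0187,"dy":-0.0147,"dz":0,"roll":-0.8},{"grip":0.075,"dx":0,"dy":0,"dz":0.02,"roll":0},{"grip":0.075,"dx":0,"dy":0,"dz":0.015,"roll":0},{"grip":0.075,"dx":0,"dy":0,"dz":0.006,"roll":0},{"grip":0.075,"dx":0,"dy":0,"dz":0,"roll":0},{"grip":0.075,"dx":0,"dy":0,"dz":0,"roll":0}]' 25;  python3 -c "
from h import *
go(433,277.2,6,54.6)"
```

```text
time_s: 19.05
tool_pos: [433.4, 277.1, 45.2]
tool_rot: [[-0.581, -0.814, -0.027], [-0.814, 0.581, -0.012], [0.026, 0.014, -1.0]]
force: [-0.1, -0.8, 0.5]
gripper_width: 74.7
t 19.05 pos [433.4 277.1  45.2] jaw -125.5 w 74.7 j6 145.0 tilt -0.9996
 now d [-0.9 -0.1 39.1] roll -0.1  after roll d [-0.9 -0.1 39.1]
```

```bash
python3 -m handwheel '[{"grip":0.07,"dx":-0.001,"dy":0,"dz":0.02,"roll":0},{"grip":0.065,"dx":0,"dy":0,"dz":0.014,"roll":0},{"grip":0.065,"dx":0,"dy":0,"dz":0.005,"roll":0},{"grip":0.065,"dx":0,"dy":0,"dz":0,"roll":0}]' 25;  python3 -c "
from h import *
go(433,277.2,6,54.6)"
```

```text
time_s: 19.55
tool_pos: [434.7, 278.1, 7.1]
tool_rot: [[-0.58, -0.814, -0.023], [-0.814, 0.58, -0.011], [0.022, 0.012, -1.0]]
force: [-0.2, -0.1, -0.3]
gripper_width: 64.7
t 19.55 pos [434.7 278.1   7.1] jaw -125.5 w 64.7 j6 145.0 tilt -0.9997
 now d [1.7 0.9 1.2] roll -0.1  after roll d [1.7 0.9 1.2]
```

```bash
python3 -m handwheel '[{"grip":0.04,"dx":0.001,"dy":0.001,"dz":0.001,"roll":0},{"grip":0.04,"dx":0,"dy":0,"dz":0,"roll":0},{"grip":0.04,"dx":0,"dy":0,"dz":0,"roll":0},{"grip":0.04,"dx":0,"dy":0,"dz":0,"roll":0},{"grip":0.04,"dx":0,"dy":0,"dz":0,"roll":0}]' 25;  python3 -c "
from h import *
go(433,277.2,6,54.6)"; python3 -m handwheel '[{"grip":0.04,"dx":0,"dy":0,"dz":-0.012,"roll":0},{"grip":0.04,"dx":0,"dy":0,"dz":-0.02,"roll":0},{"grip":0.04,"dx":0,"dy":0,"dz":-0.02,"roll":0},{"grip":0.04,"dx":0,"dy":0,"dz":-0.02,"roll":-8},{"grip":0.04,"dx":0,"dy":0,"dz":-0.015,"roll":-8},{"grip":0.04,"dx":0,"dy":0,"dz":-0.01,"roll":-8},{"grip":0.04,"dx":0,"dy":0,"dz":0,"roll":-8},{"grip":0.04,"dx":0,"dy":0,"dz":0,"roll":0}]'; python3 -c "
from h import *
go(613.5,-56,100,86.5)"
```

```text
time_s: 20.18
tool_pos: [434.6, 278.4, 7.9]
tool_rot: [[-0.58, -0.814, -0.02], [-0.814, 0.58, -0.01], [0.02, 0.01, -1.0]]
force: [0.3, -0.3, 1.0]
gripper_width: 51.2
t 20.18 pos [434.6 278.4   7.9] jaw -125.5 w 51.2 j6 145.0 tilt -0.9998
 now d [1.8 0.6 1.9] roll -0.1  after roll d [1.8 0.6 1.9]
time_s: 21.18
tool_pos: [437.6, 279.9, 113.9]
tool_rot: [[-0.044, -0.999, -0.016], [-0.999, 0.044, -0.009], [0.009, 0.015, -1.0]]
force: [-0.8, -0.5, -0.1]
gripper_width: 51.5
t 21.18 pos [437.6 279.9 113.9] jaw -92.5 w 51.5 j6 112.0 tilt -0.9998
 now d [ 327.7 -190.7   14. ] roll 1.0  after roll d [ 324.4 -196.3   13.9]
```

```bash
python3 -m handwheel '[{"grip":0.04,"dx":0.036,"dy":-0.012,"dz":0,"roll":1},{"grip":0.04,"dx":0.036,"dy":-0.012,"dz":0,"roll":0},{"grip":0.04,"dx":0.036,"dy":-0.012,"dz":0,"roll":0},{"grip":0.04,"dx":0.036,"dy":-0.012,"dz":0,"roll":0},{"grip":0.04,"dx":0.036,"dy":-0.012,"dz":0,"roll":0},{"grip":0.04,"dx":0.036,"dy":-0.012,"dz":0,"roll":0},{"grip":0.04,"dx":0.036,"dy":-0.012,"dz":0,"roll":0},{"grip":0.04,"dx":0.036,"dy":-0.012,"dz":0,"roll":0},{"grip":0.04,"dx":0.02,"dy":-0.006,"dz":0,"roll":0},{"grip":0.04,"dx":0,"dy":0,"dz":0,"roll":0},{"grip":0.04,"dx":0,"dy":0,"dz":0,"roll":0}]' ; python3 - <<'E'
from h import *
go(613.5,-56,100,86.5)
c=viewer.camera("wrist");cv2.imwrite("pics/w5.png",c["color"][:,:,::-1]);np.savez("pics/w5.npz",**c)
E
```

```text
time_s: 22.55
tool_pos: [519.7, -43.6, 118.8]
tool_rot: [[-0.096, -0.995, -0.013], [-0.995, 0.096, -0.008], [0.009, 0.012, -1.0]]
force: [-0.7, 0.5, 0.4]
gripper_width: 51.7
t 22.55 pos [519.7 -43.6 118.8] jaw -95.5 w 51.7 j6 78.0 tilt -0.9999
 now d [  3.2 -94.8  17.6] roll -2.0  after roll d [  6.5 -94.6  17.7]
```

View pics/w5.png

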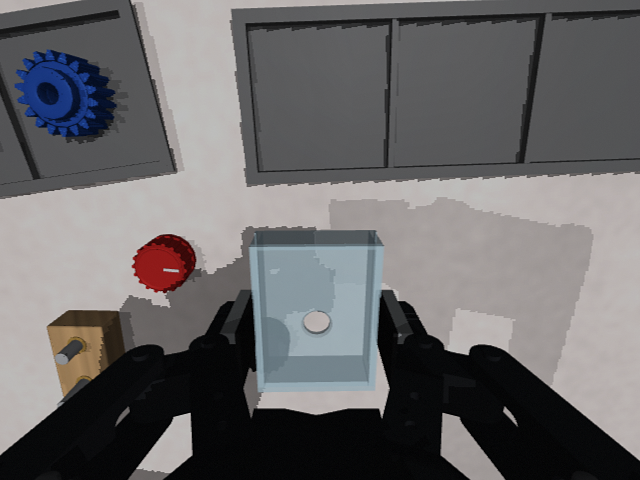

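The lid is held level. Tray 3 is above it in view: outer far-left corner (233,10), dividers meeting the far wall at (393,18) and (543,12), and the near wall at (390,167) and (525,162). The gear sits upright in tray 2 at (65,95).

```bash
python3 - <<'E'
from h import *
c=np.load("pics/w5.npz")
a,b,d,e,f=[ray(c,u,v,11.5)[:2] for u,v in[(233,10),(393,18),(543,12),(390,167),(525,162)]]
for n,p in zip("TL D1f D2f D1n D2n".split(),(a,b,d,e,f)):print(n,p.round(1))
ctr=(b+d+e+f)/4;ey=(b-d+e-f);ey/=np.linalg.norm(ey);print("ctr",ctr,"yaw",np.degrees(np.arctan2(-ey[0],ey[1])),np.linalg.norm(b-e),np.linalg.norm(b-d))
for s in(96,0,-96):print(s,ctr+s*ey)
q=ctr+96*ey;go(q[0],q[1],60,86.5)
E
```

```text
TL [669.9  -6.1]
D1f [ 656.4 -104.2]
D2f [ 651.  -197.2]
D1n [565.2 -99.5]
D2n [ 559.4 -194.1]
ctr [ 607.99442105 -148.73698448] yaw -3.4128682639022863 91.35446842793415 93.18621046088086
96 [613.7093558  -52.90724212]
0 [ 607.99442105 -148.73698448]
-96 [ 602.2794863  -244.56672684]
t 22.6 pos [519.7 -43.4 118.8] jaw -95.5 w 51.2 j6 78.0 tilt -0.9999
 now d [ -0.  -95.1  57.7] roll -2.0  after roll d [  3.2 -95.1  57.7]
```

```bash
python3 -m handwheel '[{"grip":0.04,"dx":0.001,"dy":-0.03,"dz":0,"roll":-2},{"grip":0.04,"dx":0.001,"dy":-0.03,"dz":0,"roll":0},{"grip":0.04,"dx":0.001,"dy":-0.03,"dz":0,"roll":0},{"grip":0.04,"dx":0,"dy":-0.004,"dz":0.03,"roll":0},{"grip":0.04,"dx":0,"dy":0,"dz":0.03,"roll":0},{"grip":0.04,"dx":0,"dy":0,"dz":0.02,"roll":0},{"grip":0.04,"dx":0,"dy":0,"dz":0,"roll":0},{"grip":0.04,"dx":0,"dy":0,"dz":0,"roll":0}]' ; python3 - <<'E'
from h import *
go(613.6,-54,12,86.5)
E
```

```text
time_s: 23.6
tool_pos: [614.8, -45.3, 36.8]
tool_rot: [[-0.054, -0.998, -0.012], [-0.998, 0.055, -0.007], [0.008, 0.011, -1.0]]
force: [0.2, -0.1, 0.5]
gripper_width: 51.2
t 23.6 pos [614.8 -45.3  36.8] jaw -93.1 w 51.2 j6 79.0 tilt -0.9999
 now d [ 8.5  0.4 24.9] roll 0.4  after roll d [ 8.5  0.4 24.9]
```

```bash
python3 -m handwheel '[{"grip":0.04,"dx":0.009,"dy":0,"dz":0.008,"roll":0},{"grip":0.04,"dx":0,"dy":0,"dz":0.008,"roll":0},{"grip":0.04,"dx":0,"dy":0,"dz":0.004,"roll":0},{"grip":0.04,"dx":0,"dy":0,"dz":0,"roll":0},{"grip":0.04,"dx":0,"dy":0,"dz":0,"roll":0}]' ; python3 -m handwheel '[{"grip":0.04,"dx":0,"dy":0,"dz":0.002,"roll":0},{"grip":0.04,"dx":0,"dy":0,"dz":0.001,"roll":0}]'
```

```text
time_s: 24.22
tool_pos: [615.7, -56.0, 18.2]
tool_rot: [[-0.055, -0.998, -0.008], [-0.998, 0.055, -0.008], [0.009, 0.007, -1.0]]
force: [0.2, 0.1, -0.3]
gripper_width: 51.6
time_s: 24.48
tool_pos: [615.9, -55.9, 15.4]
tool_rot: [[-0.055, -0.998, -0.007], [-0.998, 0.055, -0.009], [0.009, 0.007, -1.0]]
force: [-0.0, -0.4, -0.5]
gripper_width: 51.2
```

```bash
python3 -m handwheel '[{"grip":0.04,"dx":0,"dy":0,"dz":0.002,"roll":0},{"grip":0.04,"dx":0,"dy":0,"dz":0.001,"roll":0}]' ; python3 -m handwheel '[{"grip":0.04,"dx":0,"dy":0,"dz":0.0015,"roll":0},{"grip":0.04,"dx":0,"dy":0,"dz":0.001,"roll":0}]'
```

```text
time_s: 24.72
tool_pos: [615.9, -55.9, 12.2]
tool_rot: [[-0.055, -0.998, -0.007], [-0.998, 0.055, -0.009], [0.009, 0.007, -1.0]]
force: [-0.1, 0.1, -0.1]
gripper_width: 51.5
time_s: 24.98
tool_pos: [616.2, -55.9, 11.2]
tool_rot: [[-0.055, -0.998, -0.007], [-0.998, 0.055, -0.009], [0.009, 0.007, -1.0]]
force: [-5.2, 2.0, 11.7]
gripper_width: 51.3
```

```bash
python3 -m handwheel '[{"grip":0.062,"dx":0,"dy":0,"dz":0,"roll":0},{"grip":0.064,"dx":0,"dy":0,"dz":0,"roll":0},{"grip":0.064,"dx":0,"dy":0,"dz":0,"roll":0},{"grip":0.064,"dx":0,"dy":0,"dz":-0.02,"roll":0},{"grip":0.064,"dx":0,"dy":0,"dz":-0.03,"roll":0},{"grip":0.064,"dx":0,"dy":0,"dz":-0.03,"roll":0},{"grip":0.064,"dx":0,"dy":0,"dz":0,"roll":0}]' ; python3 - <<'E'
from h import *
go(429,6,90,86.5)
E
```

```text
time_s: 25.85
tool_pos: [617.8, -55.4, 97.1]
tool_rot: [[-0.055, -0.998, -0.005], [-0.998, 0.055, -0.009], [0.01, 0.004, -1.0]]
force: [0.7, -0.4, 0.3]
gripper_width: 64.1
t 25.85 pos [617.8 -55.4  97.1] jaw -93.1 w 64.1 j6 78.0 tilt -0.9999
 now d [-51.1 191.8   7.5] roll 0.4  after roll d [-49.9 192.1   7.5]
```

```bash
python3 -m handwheel '[{"grip":0.064,"dx":-0.01,"dy":0.035,"dz":0,"roll":0},{"grip":0.064,"dx":-0.01,"dy":0.035,"dz":0,"roll":0},{"grip":0.064,"dx":-0.01,"dy":0.035,"dz":0,"roll":0},{"grip":0.064,"dx":-0.01,"dy":0.035,"dz":0,"roll":0},{"grip":0.064,"dx":-0.01,"dy":0.035,"dz":0,"roll":0},{"grip":0.064,"dx":0,"dy":0.017,"dz":0,"roll":0},{"grip":0.064,"dx":0,"dy":0,"dz":0,"roll":0},{"grip":0.064,"dx":0,"dy":0,"dz":0,"roll":0}]' ; python3 - <<'E'
from h import *
c=viewer.camera("wrist");P=cloud(c)
k=P[(P[...,2]>19)&(P[...,2]<27)&(np.hypot(P[...,0]-429,P[...,1]-6)<35)]
(x,y),r=cv2.minEnclosingCircle(k[:,:2].astype(np.float32));print(len(k),k.mean(0).round(1),x,y,r)
go(x,y,45,-93)
c=viewer.camera('top');P=cloud(c)
k=P[(P[...,2]>18)&(P[...,2]<40)&(np.hypot(P[...,0]-614,P[...,1]+55)<48)];print('lid',len(k),np.percentile(k[:,2],[10,50,90]),cv2.minAreaRect(k[:,:2].astype(np.float32)))
E
```

```text
time_s: 26.85
tool_pos: [422.1, 6.9, 96.4]
tool_rot: [[-0.055, -0.998, -0.005], [-0.998, 0.055, -0.009], [0.01, 0.004, -1.0]]
force: [-0.4, -0.1, 0.4]
gripper_width: 64.1
2585 [430.7   7.9  22.4] 429.65447998046875 7.870025634765625 20.220361709594727
t 26.9 pos [422.1   6.9  96.3] jaw -93.2 w 64.2 j6 79.0 tilt -0.9999
 now d [-1.8 -7.7 51.3] roll -0.2  after roll d [-1.8 -7.7 51.3]
lid 611 [23.08691797 26.6979086  30.60690392] ((616.7327880859375, -46.521907806396484), (72.62298583984375, 69.73942565917969), 86.60009002685547)
```

```bash
python3 -m handwheel '[{"grip":0.064,"dx":-0.002,"dy":-0.0075,"dz":0,"roll":0},{"grip":0.06,"dx":0,"dy":0,"dz":0.03,"roll":0},{"grip":0.06,"dx":0,"dy":0,"dz":0.02,"roll":0},{"grip":0.06,"dx":0,"dy":0,"dz":0.005,"roll":0},{"grip":0.06,"dx":0,"dy":0,"dz":0,"roll":0},{"grip":0.06,"dx":0,"dy":0,"dz":0,"roll":0}]' ; python3 - <<'E'
from h import *
go(429.7,7.7,8,-93)
c=viewer.camera("top");cv2.imwrite("pics/t5.png",cv2.resize(c["color"][200:345,170:450,::-1],None,fx=2.85,fy=2.85,interpolation=cv2.INTER_CUBIC))
E
```

```text
time_s: 27.7
tool_pos: [435.8, 7.0, 41.3]
tool_rot: [[-0.056, -0.998, -0.0], [-0.998, 0.056, -0.01], [0.01, -0.0, -1.0]]
force: [0.3, 0.2, 0.9]
gripper_width: 59.9
t 27.7 pos [435.8   7.   41.3] jaw -93.2 w 59.9 j6 79.0 tilt -0.9999
 now d [-0.7  6.1 33.3] roll -0.2  after roll d [-0.7  6.1 33.3]
```

View pics/t5.png

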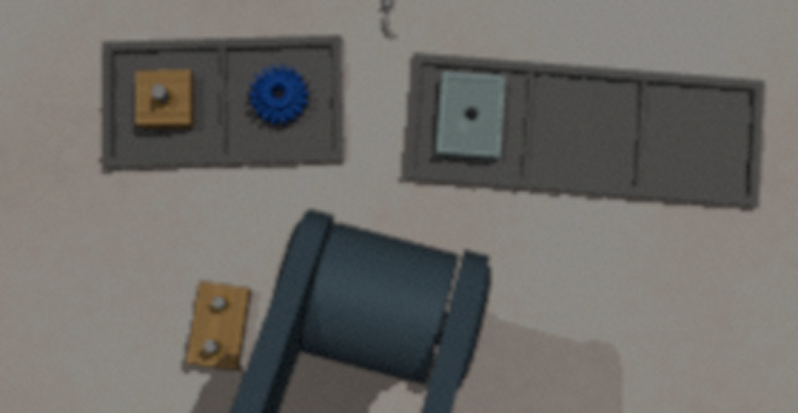

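The single-pin gauge (163,97), the gear (279,95) and the lid (471,113) each sit inside their own compartment and upright.

```bash
python3 -m handwheel '[{"grip":0.06,"dx":0,"dy":0.006,"dz":0,"roll":0},{"grip":0.06,"dx":0,"dy":0,"dz":0.015,"roll":0},{"grip":0.06,"dx":0,"dy":0,"dz":0.012,"roll":0},{"grip":0.06,"dx":0,"dy":0,"dz":0.004,"roll":0},{"grip":0.06,"dx":0,"dy":0,"dz":0,"roll":0},{"grip":0.06,"dx":0,"dy":0,"dz":0,"roll":0}]' ; python3 - <<'E'
from h import *
go(429.7,7.7,8,-93)
E
```

```text
time_s: 28.5
tool_pos: [429.7, 6.9, 8.7]
tool_rot: [[-0.056, -0.998, 0.001], [-0.998, 0.056, -0.011], [0.01, -0.001, -1.0]]
force: [0.0, 0.2, -0.3]
gripper_width: 59.8
t 28.5 pos [429.7   6.9   8.7] jaw -93.2 w 59.8 j6 79.0 tilt -0.9999
 now d [-0.8  0.   0.7] roll -0.2  after roll d [-0.8  0.   0.7]
```

```bash
python3 -m handwheel '[{"grip":0.03,"dx":0,"dy":0,"dz":0,"roll":0},{"grip":0.03,"dx":0,"dy":0,"dz":0,"roll":0},{"grip":0.03,"dx":0,"dy":0,"dz":0,"roll":0},{"grip":0.03,"dx":0,"dy":0,"dz":0,"roll":0}]' 30; python3 -m handwheel '[{"grip":0.03,"dx":0,"dy":0,"dz":-0.02,"roll":0},{"grip":0.03,"dx":0,"dy":0,"dz":-0.035,"roll":0},{"grip":0.03,"dx":0,"dy":0,"dz":-0.035,"roll":0},{"grip":0.03,"dx":0.024,"dy":-0.03,"dz":0,"roll":0},{"grip":0.03,"dx":0.024,"dy":-0.03,"dz":0,"roll":0},{"grip":0.03,"dx":0.024,"dy":-0.03,"dz":0,"roll":0},{"grip":0.03,"dx":0.024,"dy":-0.03,"dz":0,"roll":0},{"grip":0.03,"dx":0.024,"dy":-0.03,"dz":0,"roll":0},{"grip":0.03,"dx":0.024,"dy":-0.03,"dz":0,"roll":0},{"grip":0.03,"dx":0,"dy":0,"dz":0,"roll":0},{"grip":0.03,"dx":0,"dy":0,"dz":0,"roll":0}]'; python3 - <<'E'
from h import *
go(607.8,-150,40,-93)
E
```

```text
time_s: 29.0
tool_pos: [430.4, 6.7, 9.4]
tool_rot: [[-0.056, -0.998, 0.003], [-0.998, 0.056, -0.011], [0.011, -0.003, -1.0]]
force: [-0.2, 0.7, -0.6]
gripper_width: 38.5
time_s: 30.38
tool_pos: [605.3, -149.8, 103.2]
tool_rot: [[-0.055, -0.998, 0.001], [-0.998, 0.055, -0.01], [0.01, -0.002, -1.0]]
force: [-0.4, 0.3, -0.3]
gripper_width: 39.0
t 30.38 pos [ 605.3 -149.8  103.2] jaw -93.2 w 39.0 j6 69.0 tilt -0.9999
 now d [-0.6 -2.4 63.2] roll -0.2  after roll d [-0.6 -2.4 63.2]
```

Contact is expected at z = 13.4.

```bash
python3 -m handwheel '[{"grip":0.03,"dx":0,"dy":-0.001,"dz":0.04,"roll":0},{"grip":0.03,"dx":0,"dy":0,"dz":0.025,"roll":0},{"grip":0.03,"dx":0,"dy":0,"dz":0.01,"roll":0},{"grip":0.03,"dx":0,"dy":0,"dz":0,"roll":0},{"grip":0.03,"dx":0,"dy":0,"dz":0,"roll":0}]'; python3 - <<'E'
from h import *
go(607.8,-150,13.4,-93)
E
```

```text
time_s: 31.0
tool_pos: [604.9, -147.3, 28.5]
tool_rot: [[-0.052, -0.999, 0.002], [-0.999, 0.052, -0.01], [0.01, -0.002, -1.0]]
force: [0.8, 0.2, 0.8]
gripper_width: 38.4
t 31.0 pos [ 604.9 -147.3   28.5] jaw -93.0 w 38.4 j6 69.0 tilt -0.9999
 now d [ 2.3 -3.  15.2] roll 0.0  after roll d [ 2.3 -3.  15.2]
```

```bash
python3 -m handwheel '[{"grip":0.03,"dx":0.002,"dy":-0.002,"dz":0.006,"roll":0},{"grip":0.03,"dx":0,"dy":0,"dz":0.004,"roll":0},{"grip":0.03,"dx":0,"dy":0,"dz":0.002,"roll":0},{"grip":0.03,"dx":0,"dy":0,"dz":0,"roll":0}]'; python3 -m handwheel '[{"grip":0.03,"dx":0,"dy":0,"dz":0.0015,"roll":0},{"grip":0.03,"dx":0,"dy":0,"dz":0.001,"roll":0}]'
```

```text
time_s: 31.5
tool_pos: [608.4, -150.4, 18.0]
tool_rot: [[-0.052, -0.999, 0.005], [-0.999, 0.052, -0.012], [0.012, -0.006, -1.0]]
force: [-0.9, -0.5, 0.2]
gripper_width: 38.6
time_s: 31.75
tool_pos: [608.5, -150.5, 15.5]
tool_rot: [[-0.052, -0.999, 0.006], [-0.999, 0.052, -0.012], [0.012, -0.006, -1.0]]
force: [0.5, 0.3, 0.8]
gripper_width: 38.8
```

```bash
python3 -m handwheel '[{"grip":0.03,"dx":0,"dy":0,"dz":0.0015,"roll":0},{"grip":0.03,"dx":0,"dy":0,"dz":0.001,"roll":0}]'; python3 -m handwheel '[{"grip":0.03,"dx":0,"dy":0,"dz":0.0015,"roll":0},{"grip":0.03,"dx":0,"dy":0,"dz":0.001,"roll":0}]'
```

```text
time_s: 32.0
tool_pos: [608.5, -150.5, 13.2]
tool_rot: [[-0.052, -0.999, 0.006], [-0.999, 0.052, -0.012], [0.012, -0.006, -1.0]]
force: [-3.0, 1.5, 7.3]
gripper_width: 38.9
time_s: 32.25
tool_pos: [608.6, -150.6, 13.2]
tool_rot: [[-0.052, -0.999, 0.005], [-0.999, 0.052, -0.012], [0.012, -0.005, -1.0]]
force: [-4.3, 0.6, 6.0]
gripper_width: 38.8
```

```bash
python3 -m handwheel '[{"grip":0.053,"dx":0,"dy":0,"dz":0,"roll":0},{"grip":0.055,"dx":0,"dy":0,"dz":0,"roll":0},{"grip":0.055,"dx":0,"dy":0,"dz":0,"roll":0},{"grip":0.055,"dx":0,"dy":0,"dz":-0.02,"roll":0},{"grip":0.055,"dx":0,"dy":0,"dz":-0.035,"roll":0},{"grip":0.065,"dx":0,"dy":0,"dz":-0.035,"roll":0},{"grip":0.065,"dx":0,"dy":0,"dz":0,"roll":0}]'; python3 - <<'E'
from h import *
go(436,149,103,-98.2)
E
```

```text
time_s: 33.12
tool_pos: [609.0, -149.7, 109.3]
tool_rot: [[-0.052, -0.999, 0.007], [-0.999, 0.052, -0.013], [0.012, -0.007, -1.0]]
force: [-0.6, -0.4, 0.4]
gripper_width: 64.8
t 33.12 pos [ 609.  -149.7  109.3] jaw -93.0 w 64.8 j6 69.0 tilt -0.9999
 now d [-289.4  188.3    1.4] roll 5.2  after roll d [-271.   213.8    1.4]
```

```bash
python3 -m handwheel '[{"grip":0.065,"dx":-0.036,"dy":0.0235,"dz":0,"roll":0},{"grip":0.065,"dx":-0.036,"dy":0.0235,"dz":0,"roll":0},{"grip":0.065,"dx":-0.036,"dy":0.0235,"dz":0,"roll":0},{"grip":0.065,"dx":-0.036,"dy":0.0235,"dz":0,"roll":0},{"grip":0.065,"dx":-0.036,"dy":0.0235,"dz":0,"roll":0},{"grip":0.065,"dx":-0.036,"dy":0.0235,"dz":0,"roll":0},{"grip":0.065,"dx":-0.036,"dy":0.0235,"dz":0,"roll":0},{"grip":0.065,"dx":-0.034,"dy":0.022,"dz":0,"roll":0},{"grip":0.065,"dx":0,"dy":0,"dz":0,"roll":5},{"grip":0.065,"dx":0,"dy":0,"dz":0,"roll":0},{"grip":0.065,"dx":0,"dy":0,"dz":0,"roll":0}]'; python3 - <<'E'
from h import *
c=viewer.camera("wrist");P=cloud(c)
k=P[(P[...,2]>21)&(P[...,2]<29)&(np.hypot(P[...,0]-436,P[...,1]-149)<50)]
r=cv2.minAreaRect(k[:,:2].astype(np.float32));print(len(k),k.mean(0).round(1),r)
go(*r[0],50,-98.2)
E
```

```text
time_s: 34.5
tool_pos: [429.6, 153.8, 104.0]
tool_rot: [[-0.14, -0.99, 0.006], [-0.99, 0.14, -0.013], [0.012, -0.008, -1.0]]
force: [-0.7, -0.2, -1.2]
gripper_width: 65.0
5569 [440.1 151.6  25.2] ((436.99951171875, 151.81488037109375), (42.201541900634766, 68.16593170166016), 83.12133026123047)
t 34.55 pos [429.7 153.7 104. ] jaw -98.1 w 64.8 j6 104.0 tilt -0.9999
 now d [ 0.2 -7.  54.1] roll 0.1  after roll d [ 0.2 -7.  54.1]
```

```bash
python3 -m handwheel '[{"grip":0.065,"dx":0,"dy":-0.0055,"dz":0,"roll":-1.2},{"grip":0.065,"dx":0,"dy":0,"dz":0.025,"roll":0},{"grip":0.065,"dx":0,"dy":0,"dz":0.02,"roll":0},{"grip":0.065,"dx":0,"dy":0,"dz":0.008,"roll":0},{"grip":0.065,"dx":0,"dy":0,"dz":0,"roll":0},{"grip":0.065,"dx":0,"dy":0,"dz":0,"roll":0}]'; python3 - <<'E'
from h import *
go(437,151.8,9,-96.9)
E
```

```text
time_s: 35.3
tool_pos: [439.8, 150.2, 51.1]
tool_rot: [[-0.117, -0.993, 0.01], [-0.993, 0.117, -0.013], [0.012, -0.011, -1.0]]
force: [0.6, 0.4, -0.4]
gripper_width: 64.9
t 35.3 pos [439.8 150.2  51.1] jaw -96.7 w 64.9 j6 102.0 tilt -0.9999
 now d [-1.7  3.5 42.1] roll 0.2  after roll d [-1.7  3.5 42.1]
```

```bash
python3 -m handwheel '[{"grip":0.065,"dx":-0.002,"dy":0.003,"dz":0.02,"roll":0},{"grip":0.06,"dx":0,"dy":0,"dz":0.016,"roll":0},{"grip":0.06,"dx":0,"dy":0,"dz":0.005,"roll":0},{"grip":0.06,"dx":0,"dy":0,"dz":0,"roll":0},{"grip":0.06,"dx":0,"dy":0,"dz":0,"roll":0}]'; python3 - <<'E'
from h import *
go(437,151.8,9,-96.9)
E
```

```text
time_s: 35.92
tool_pos: [440.7, 152.2, 11.7]
tool_rot: [[-0.117, -0.993, 0.016], [-0.993, 0.116, -0.013], [0.011, -0.017, -1.0]]
force: [-0.2, 0.2, -0.3]
gripper_width: 60.0
t 35.92 pos [440.7 152.2  11.7] jaw -96.7 w 60.0 j6 102.0 tilt -0.9998
 now d [0.8 3.7 2.6] roll 0.2  after roll d [0.8 3.7 2.6]
```

```bash
python3 -m handwheel '[{"grip":0.06,"dx":0.001,"dy":0.003,"dz":0.0025,"roll":0},{"grip":0.03,"dx":0,"dy":0,"dz":0,"roll":0},{"grip":0.03,"dx":0,"dy":0,"dz":0,"roll":0},{"grip":0.03,"dx":0,"dy":0,"dz":0,"roll":0},{"grip":0.03,"dx":0,"dy":0,"dz":0,"roll":0}]' 45; python3 - <<'E'
from h import *
go(437,151.8,9,-96.9)
E
python3 -m handwheel '[{"grip":0.03,"dx":0,"dy":0,"dz":-0.02,"roll":0},{"grip":0.03,"dx":0,"dy":0,"dz":-0.035,"roll":0},{"grip":0.03,"dx":0,"dy":0,"dz":-0.035,"roll":0},{"grip":0.03,"dx":0,"dy":0,"dz":-0.01,"roll":0},{"grip":0.03,"dx":0,"dy":0,"dz":0,"roll":0}]'; python3 - <<'E'
from h import *
go(602,-246,110,-93.5)
E
```

```text
time_s: 36.55
tool_pos: [438.3, 151.5, 10.0]
tool_rot: [[-0.117, -0.993, 0.018], [-0.993, 0.116, -0.012], [0.01, -0.019, -1.0]]
force: [-0.0, 0.2, -0.4]
gripper_width: 40.7
t 36.55 pos [438.3 151.5  10. ] jaw -96.7 w 40.7 j6 102.0 tilt -0.9998
 now d [-0.1  1.3  1. ] roll 0.2  after roll d [-0.1  1.3  1. ]
time_s: 37.17
tool_pos: [434.6, 152.6, 110.5]
tool_rot: [[-0.117, -0.993, 0.013], [-0.993, 0.117, -0.013], [0.011, -0.015, -1.0]]
force: [-0.4, 0.1, -1.2]
gripper_width: 41.6
t 37.17 pos [434.6 152.6 110.5] jaw -96.7 w 41.6 j6 102.0 tilt -0.9998
 now d [ 376.3 -212.7    7.8] roll -3.2  after roll d [ 387.6 -191.3    7.6]
```

```bash
python3 -m handwheel '[{"grip":0.03,"dx":0.0375,"dy":-0.021,"dz":0,"roll":0},{"grip":0.03,"dx":0.0375,"dy":-0.021,"dz":0,"roll":0},{"grip":0.03,"dx":0.0375,"dy":-0.021,"dz":0,"roll":0},{"grip":0.03,"dx":0.0375,"dy":-0.021,"dz":0,"roll":0},{"grip":0.03,"dx":0.0375,"dy":-0.021,"dz":0,"roll":0},{"grip":0.03,"dx":0.0375,"dy":-0.021,"dz":0,"roll":0},{"grip":0.03,"dx":0.0375,"dy":-0.021,"dz":0,"roll":0},{"grip":0.03,"dx":0.0375,"dy":-0.021,"dz":0,"roll":0},{"grip":0.03,"dx":0.0375,"dy":-0.021,"dz":0,"roll":0},{"grip":0.03,"dx":0.035,"dy":-0.02,"dz":0,"roll":-3},{"grip":0.03,"dx":0,"dy":0,"dz":0,"roll":0},{"grip":0.03,"dx":0,"dy":0,"dz":0,"roll":0}]'; python3 - <<'E'
from h import *
go(602,-246,50,-93.5)
c=viewer.camera("wrist");cv2.imwrite("pics/w6.png",c["color"][:,:,::-1])
E
```

```text
time_s: 38.67
tool_pos: [591.1, -249.7, 88.3]
tool_rot: [[-0.063, -0.998, -0.018], [-0.998, 0.063, 0.001], [-0.0, 0.018, -1.0]]
force: [1.1, -0.1, -0.1]
gripper_width: 41.1
t 38.67 pos [ 591.1 -249.7   88.3] jaw -93.6 w 41.1 j6 61.0 tilt -0.9998
 now d [ -4.4 -11.3  38.1] roll -0.1  after roll d [ -4.3 -11.4  38.1]
```

View pics/w6.png

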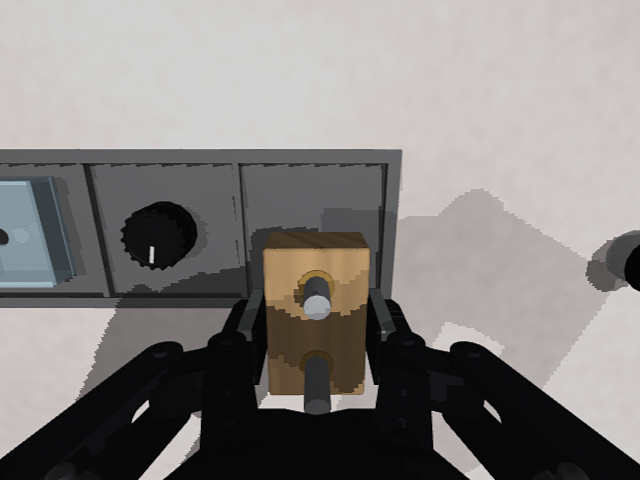

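The cap stands centred in the middle compartment at (158,235), line up. The gauge is held straight above the last compartment, whose far corner is at (385,165).

```bash
python3 -m handwheel '[{"grip":0.03,"dx":-0.004,"dy":-0.011,"dz":0.006,"roll":0},{"grip":0.03,"dx":0,"dy":0,"dz":0.006,"roll":0},{"grip":0.03,"dx":0,"dy":0,"dz":0.006,"roll":0},{"grip":0.03,"dx":0,"dy":0,"dz":0.006,"roll":0},{"grip":0.03,"dx":0,"dy":0,"dz":0.006,"roll":0},{"grip":0.03,"dx":0,"dy":0,"dz":0.006,"roll":0},{"grip":0.03,"dx":0,"dy":0,"dz":0.006,"roll":0},{"grip":0.03,"dx":0,"dy":0,"dz":0,"roll":0}]'; python3 - <<'E'
from h import *
go(602,-246,14,-93.5)
print(telemetry.state()["tool_rot"])
E
```

```text
time_s: 39.72
tool_pos: [601.4, -242.7, 42.4]
tool_rot: [[-0.06, -0.998, -0.02], [-0.998, 0.06, 0.002], [-0.001, 0.02, -1.0]]
force: [-0.1, -0.4, -1.0]
gripper_width: 41.0
t 39.73 pos [ 601.4 -242.7   42.4] jaw -93.4 w 41.0 j6 61.0 tilt -0.9998
 now d [ 3.3 -1.4 28.4] roll 0.1  after roll d [ 3.3 -1.4 28.4]
[[-0.05981504 -0.99801686 -0.01960878]
 [-0.99820883  0.05978102  0.00231682]
 [-0.00113999  0.01971223 -0.99980505]]
```

```bash
python3 -m handwheel '[{"grip":0.03,"dx":0.003,"dy":0,"dz":-0.008,"roll":0},{"grip":0.03,"dx":0,"dy":0,"dz":-0.008,"roll":0},{"grip":0.03,"dx":0,"dy":0,"dz":-0.008,"roll":0},{"grip":0.03,"dx":0,"dy":0,"dz":-0.008,"roll":0},{"grip":0.03,"dx":0,"dy":0,"dz":0,"roll":0},{"grip":0.03,"dx":0,"dy":0,"dz":0.022,"roll":0},{"grip":0.03,"dx":0,"dy":0,"dz":0.016,"roll":0},{"grip":0.03,"dx":0,"dy":0,"dz":0.003,"roll":0},{"grip":0.03,"dx":0,"dy":0,"dz":0,"roll":0},{"grip":0.03,"dx":0,"dy":0,"dz":0,"roll":0}]'; python3 - <<'E'
from h import *
go(602,-246,14,-93.5)
print(telemetry.state()["tool_rot"][0])
E
```

```text
time_s: 40.98
tool_pos: [600.6, -245.7, 32.2]
tool_rot: [[-0.06, -0.998, -0.02], [-0.998, 0.06, 0.003], [-0.002, 0.021, -1.0]]
force: [-0.1, 0.1, -0.9]
gripper_width: 40.6
t 40.98 pos [ 600.6 -245.7   32.2] jaw -93.4 w 40.6 j6 61.0 tilt -0.9998
 now d [ 0.2 -1.8 18.2] roll 0.1  after roll d [ 0.2 -1.8 18.2]
[-0.06002211 -0.99798767 -0.02044413]
```

```bash
python3 -m handwheel '[{"grip":0.03,"dx":0,"dy":-0.001,"dz":0.008,"roll":0},{"grip":0.03,"dx":0,"dy":0,"dz":0.004,"roll":0},{"grip":0.03,"dx":0,"dy":0,"dz":0,"roll":0}]' 30; python3 -m handwheel '[{"grip":0.03,"dx":0,"dy":0,"dz":0.002,"roll":0},{"grip":0.03,"dx":0,"dy":0,"dz":0.001,"roll":0}]' 22
```

```text
time_s: 41.35
tool_pos: [602.0, -246.1, 20.2]
tool_rot: [[-0.06, -0.998, -0.019], [-0.998, 0.06, 0.002], [-0.001, 0.019, -1.0]]
force: [-0.0, 0.6, -1.0]
gripper_width: 40.9
time_s: 41.6
tool_pos: [602.2, -246.2, 17.4]
tool_rot: [[-0.06, -0.998, -0.019], [-0.998, 0.06, 0.002], [-0.001, 0.019, -1.0]]
force: [0.0, -0.4, -1.2]
gripper_width: 40.9
```

```bash
python3 -m handwheel '[{"grip":0.03,"dx":0,"dy":0,"dz":0.001,"roll":0},{"grip":0.03,"dx":0,"dy":0,"dz":0.001,"roll":0}]' 22
```

```text
time_s: 41.85
tool_pos: [602.3, -246.3, 15.5]
tool_rot: [[-0.06, -0.998, -0.018], [-0.998, 0.06, 0.001], [-0.0, 0.018, -1.0]]
force: [0.9, 0.2, -1.3]
gripper_width: 40.8
```

```bash
python3 -m handwheel '[{"grip":0.03,"dx":0,"dy":0,"dz":0.001,"roll":0},{"grip":0.03,"dx":0,"dy":0,"dz":0.001,"roll":0}]' 22; python3 -m handwheel '[{"grip":0.03,"dx":0,"dy":0,"dz":0.001,"roll":0},{"grip":0.03,"dx":0,"dy":0,"dz":0.001,"roll":0}]' 20
```

```text
time_s: 42.1
tool_pos: [602.2, -246.3, 14.9]
tool_rot: [[-0.06, -0.998, -0.019], [-0.998, 0.06, 0.002], [-0.0, 0.019, -1.0]]
force: [-5.3, 0.7, 8.5]
gripper_width: 41.0
time_s: 42.35
tool_pos: [602.2, -246.3, 15.0]
tool_rot: [[-0.059, -0.998, -0.019], [-0.998, 0.059, 0.001], [-0.0, 0.019, -1.0]]
force: [-3.7, 2.1, 6.5]
gripper_width: 40.7
```

```bash
python3 -m handwheel '[{"grip":0.03,"dx":0,"dy":0,"dz":0.0025,"roll":0}]' 20; python3 -m handwheel '[{"grip":0.03,"dx":0,"dy":0,"dz":0.0025,"roll":0}]' 20
```

```text
time_s: 42.48
tool_pos: [602.1, -246.4, 14.6]
tool_rot: [[-0.059, -0.998, -0.02], [-0.998, 0.059, 0.001], [-0.0, 0.02, -1.0]]
force: [-11.3, 5.6, 20.9]
gripper_width: 40.8
time_s: 42.6
tool_pos: [602.1, -246.4, 14.6]
tool_rot: [[-0.059, -0.998, -0.02], [-0.998, 0.059, 0.001], [0.0, 0.02, -1.0]]
force: [-9.2, 4.7, 18.7]
gripper_width: 41.4
```

```bash
python3 -m handwheel '[{"grip":0.03,"dx":0,"dy":0,"dz":0,"roll":0},{"grip":0.043,"dx":0,"dy":0,"dz":0,"roll":0},{"grip":0.046,"dx":0,"dy":0,"dz":0,"roll":0},{"grip":0.055,"dx":0,"dy":0,"dz":0,"roll":0},{"grip":0.058,"dx":0,"dy":0,"dz":0,"roll":0},{"grip":0.058,"dx":0,"dy":0,"dz":-0.02,"roll":0},{"grip":0.058,"dx":0,"dy":0,"dz":-0.035,"roll":0},{"grip":0.058,"dx":0,"dy":0,"dz":-0.035,"roll":0},{"grip":0.058,"dx":0,"dy":0.04,"dz":-0.01,"roll":0},{"grip":0.058,"dx":0,"dy":0.04,"dz":0,"roll":0},{"grip":0.058,"dx":0,"dy":0.04,"dz":0,"roll":0},{"grip":0.058,"dx":0,"dy":0,"dz":0,"roll":0}]' 20; python3 - <<'E'
from h import *
c=viewer.camera("wrist");cv2.imwrite("pics/w7.png",c["color"][:,:,::-1])
c=viewer.camera("top");im=c["color"][:,:,::-1];P=cloud(c)
cv2.imwrite("pics/t7.png",cv2.resize(im[100:345,80:530],None,fx=1.75,fy=1.75,interpolation=cv2.INTER_CUBIC))
def plane(n,x,y,r,lo,hi):
    k=P[(P[...,2]>lo)&(P[...,2]<hi)&(np.hypot(P[...,0]-x,P[...,1]-y)<r)]
    A=np.c_[k[:,:2]-[x,y],np.ones(len(k))];s=np.linalg.lstsq(A,k[:,2],rcond=None)[0];print(n,len(k),"slope deg",np.degrees(s[:2]).round(2),"z",s[2].round(1))
plane("floor",608,-200,12,0,10)
plane("g2",602,-246,19,25,35);plane("cap",608.5,-150.5,17,22,34);plane("lid",615,-56,24,20,32);plane("gear",630,106,23,22,31);plane("g1",625,201,20,25,35)
E
```

```text
time_s: 44.1
tool_pos: [484.5, -241.1, 129.8]
tool_rot: [[-0.058, -0.998, -0.011], [-0.998, 0.058, -0.006], [0.007, 0.011, -1.0]]
force: [-0.0, 0.3, 0.9]
gripper_width: 58.0
floor 55 slope deg [-3.84  3.28] z 5.8
g2 145 slope deg [-1.41 -0.41] z 30.2
cap 151 slope deg [-1.49 -0.86] z 27.9
lid 273 slope deg [ 0.14 -1.38] z 26.9
gear 134 slope deg [0.34 1.16] z 26.6
g1 156 slope deg [-0.12 -1.02] z 30.9
```

View pics/t7.png

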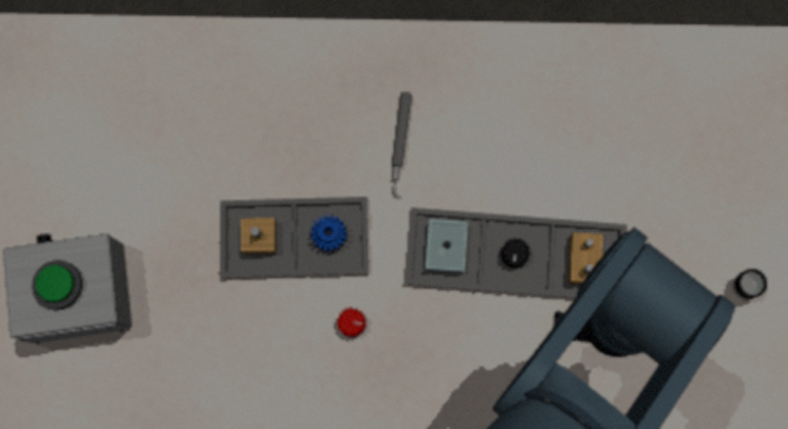

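View pics/w7.png

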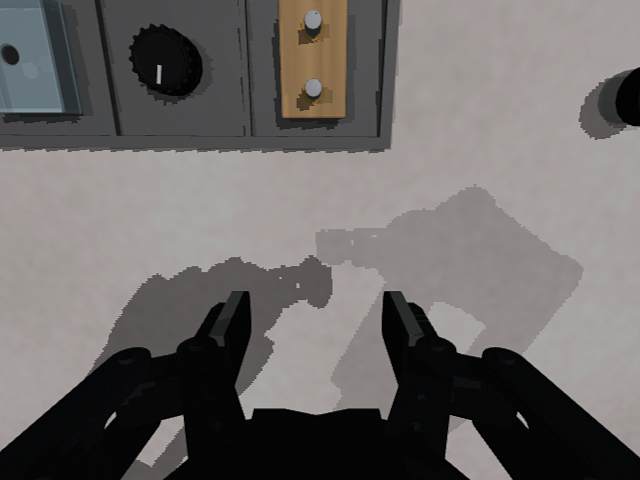

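All five parts stand in their own compartments. From the top: single-pin gauge (257,235), gear (328,235), lid (446,246), cap (515,253) and two-pin gauge (586,258). The wrist view shows the cap and the two-pin gauge flat and clear of the walls. The red cap, the loupe, the deburring tool and the button are where they were.

```bash
python3 -c "
from cell import robot,telemetry
print(telemetry.state()['time_s'],robot.sign_off())"
```

```text
the job is handed in; nothing more can be done
44.2 None
```

Both kits are made up and handed in at 44.2 s.
- **Two-compartment tray:** the spur gear and the single-pin gauge.
- **Three-compartment tray:** the case lid, the knob cap (the black one; the red look-alike stayed put) and the two-pin gauge.

I lowered each part until the wrist felt the tray floor, at most about 21 N, and only then released it.

**Last checks:** the final pictures show every part upright in its own compartment, clear of the walls. Top-surface heights from the camera are 26.6 to 30.9 mm. That matches parts resting on the 4 mm floor to within about 1 mm; the gear was measured on its tooth face. In the pictures the button, deburring tool, loupe and red cap looked unmoved, and the arm was clear.

**Less certain:**
- **Two-pin gauge:** the gripper's tilt had drifted by about 2° between picking it up and setting it down. It touched on one edge first, and the other edge probably settled about 1 to 2 mm as I let go.
- **Single-pin gauge:** it was about 1.5° off in the same way.
- **Flatness:** the fitted slopes of the parts' tops read up to about 1.5°. A small patch of the fixed tray floor read over 3°, so the fit is too noisy to prove exact flatness.
- **Lid outline:** one automatic outline check came out too wide (about 73 x 70 mm). The picture taken straight afterwards showed the lid sitting correctly.

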